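Erect the knock-down steel tray and load the forged door pull

TASK

Fold up the three flat walls of the blue knock-down tray so that each stands upright, square to the tray's floor. Then set the forged door pull down in the tray, lengthwise and flat on the floor with its brass bar on top; lower it in, do not drop it. Leave the hammer, the red tin and the vee block where they are.

Things in the scene. Friction and masses are not known exactly. Their poses are not given: they have to be found in the camera images.
- tray_floor (a point): centre of the top face of the tray's grey floor, 50 mm above the bench on a fixed wooden block; floor 140 mm along x, 190 mm along y (the tray's length), z up. Blue sheet walls 3 mm thick, 78 mm high, stand just outside its edges: the -x wall (nearest the robot) is fixed upright; far (+x), left (+y) and right (-y) walls are hinged and start folded outwards, flat or partly raised
- far_rim (a point): middle of the rolled rim of the far wall: round bar 10 mm thick along its free edge, parallel to the hinge and 73 mm from it, 1.5 mm behind the wall's inner face. Between rim and sheet: an open hand slot 110 mm long (centred) and 36 mm wide. x axis: from hinge to rim; y: along the rim; z: out of the inner face (up when the wall lies flat)
- left_rim (a point): middle of the rolled rim of the left wall: round bar 10 mm thick along its free edge, parallel to the hinge and 73 mm from it, 1.5 mm behind the wall's inner face. Between rim and sheet: an open hand slot 100 mm long (centred) and 36 mm wide. x axis: from hinge to rim; y: along the rim; z: out of the inner face (up when the wall lies flat)
- right_rim (a point): middle of the rolled rim of the right wall: round bar 10 mm thick along its free edge, parallel to the hinge and 73 mm from it, 1.5 mm behind the wall's inner face. Between rim and sheet: an open hand slot 100 mm long (centred) and 36 mm wide. x axis: from hinge to rim; y: along the rim; z: out of the inner face (up when the wall lies flat)
- far_wall (a joint): hinge of the far wall (blue, 190 mm long), on the floor's +x edge: hinge line 70 mm from the floor's centre, level with its top. Radians: 0 = folded out flat and level, 1.571 = upright, 1.95 = leaning inwards. No stop at upright. Stiff: the wall stays where it is left and takes about 4 N at the rim to swing
- left_wall (a joint): hinge of the left wall (blue, 140 mm long), on the floor's +y edge: hinge line 95 mm from the floor's centre, level with its top. Radians: 0 = folded out flat and level, 1.571 = upright, 1.95 = leaning inwards. No stop at upright. Stiff: the wall stays where it is left and takes about 4 N at the rim to swing
- right_wall (a joint): hinge of the right wall (blue, 140 mm long), on the floor's -y edge: hinge line 95 mm from the floor's centre, level with its top. Radians: 0 = folded out flat and level, 1.571 = upright, 1.95 = leaning inwards. No stop at upright. Stiff: the wall stays where it is left and takes about 4 N at the rim to swing
- pull_centre (a point): middle of the forged door pull, 25 mm above its underside: black steel backplate 150 x 36 x 6 mm lying on the bench, two posts, and on them a brass-coloured bar 110 mm long, 12 mm wide, 10 mm high, its middle 20 mm above this point; 34 mm clear under the bar. x axis: along plate and bar; y: across; z: up. About 0.25 to 0.5 kg
- hammer: hand hammer 260 mm long lying on the bench, handle towards its -x; a bystander, leave it alone
- wax_tin: closed red tin, 70 mm across and 55 mm tall, origin under its centre; a bystander, leave it alone
- vee_block: dark steel vee block 60 x 50 x 45 mm, origin under its centre; a bystander, leave it alone

How it is judged (in metres and radians):
On the way, in this order (a step that is already met when the one before it is completed fails the run):
1. the three hinged walls all stand upright (within 0.12 rad) (value of joint far_wall between 1.45 and 1.69 rad and value of joint left_wall between 1.45 and 1.69 rad and value of joint right_wall between 1.45 and 1.69 rad), for 0.2 s.
2. the pull is lowered to within 15 mm of the tray's floor while still held by the gripper (x of pull_centre in the frame of tray_floor between -0.058 and 0.058 m and y of pull_centre in the frame of tray_floor between -0.035 and 0.035 m and z of pull_centre in the frame of tray_floor between 0 and 0.04 m and contact force between the fingers and pull above 0.5 N), for 0.05 s.
At the end, for the whole second after the job is handed in: The far, left and right walls stand within 0.12 rad of upright, and the door pull lies at rest inside the tray, flat on its floor (within 0.12 rad, 7 mm in height) bar uppermost, its length along the tray's length (within 0.4 rad) (all of step 1 and x of pull_centre in the frame of tray_floor between -0.058 and 0.058 m and y of pull_centre in the frame of tray_floor between -0.035 and 0.035 m and z of pull_centre in the frame of tray_floor between 0.018 and 0.032 m and angle between pull_centre's own z axis and vertical below 0.12 rad and angle between the x axis of pull_centre and the y axis of tray_floor, either way round below 0.4 rad and linear speed of pull below 0.03 m/s); the robot touches nothing.
It fails at once if the hammer is shifted by more than 40 mm (distance of hammer from where it was at the start of the episode above 0.04 m).
It fails at once if the red tin is shifted by more than 40 mm (distance of wax_tin from where it was at the start of the episode above 0.04 m).
It fails at once if the vee block is shifted by more than 40 mm (distance of vee_block from where it was at the start of the episode above 0.04 m).
It also fails if it takes over 72 s, if anything falls off the work surface, if the arm or the gripper's body presses on something with over 40 N, if the wrist force passes 120 N, or if a joint passes its speed limit or range.

ROBOT

A 6-joint arm with a two-finger parallel gripper is mounted at the origin on the work surface. World frame = base frame: x ahead of the robot, y to its left, z up, the work surface at z = 0. Lengths are in m, angles in degrees, forces in N, time in s.
With the tool pointing down it reaches from about 0.4 to 0.925 m from the base axis. Payload 12.5 kg.
Tool frame: the origin (TCP) lies midway between the tips of the shut fingers; the grasp point (between the pads) lies 19 mm behind it; z points along the fingers, y is the direction in which the jaws open and shut (so a half turn about z gives the same grasp; the last joint's range is limited). The gripper opens to 95 mm and grips with 3 to 60 N. Pads are 20 mm wide; open, the fingers measure 119 mm over their backs; the gripper's body (75 mm by 180 mm) begins 59 mm behind the grasp point.
Start: joints at [-6.05, 28.126, 89.318, -0, 62.55, -6.05], TCP at [0.625, 0, 0.215] pointing down, gripper open.
Joint ranges: [-177.58, 177.58], [-47.91, 125.51], [2.72, 160], [-65.01, 245.01], [3.68, 167.84], [-153.87, 153.87]. Speed limits (degrees/s): [127.2, 127.2, 159.86, 180, 180, 180].

INTERFACE

Orientations are given as a 3x3 rotation matrix whose columns are the frame's x, y, z axes.
In Python, from rig import r gives the robot as it stands.
- The arm moves only by the shell command python3 -m creep 'ROWS' [OPENING] [FORCE]. ROWS is JSON, a list that holds one entry, the list of rows, each a list of 6 numbers: the shift along the tool's x, y, z in mm, then the turn, a rotation vector about the tool's x, y, z in rad. In form: [[[dx, dy, dz, rx, ry, rz], ...]]. A call has 1 to 5 rows; each row shifts and turns the pose as measured when the row begins, along the tool's axes as they then stand; what a row does not reach is not made up. A row lasts 1/10 s, in which the tool goes at most 50 mm and 8.59 degrees, less where a joint would pass 70% of its speed; a pose out of reach is approached as far as the arm can. A call with a gripper value outside its range is refused whole. OPENING is the opening, from -1 (shut) to 1 (fully open), set as the call begins (- or left out, the last holds). The fingers move at their own pace and stop on an object; FORCE is the grip in N (left out, the last holds). Time passes only in rows, so rows that do not move let the fingers close. It gives the time, the measured TCP pose, the force and the opening at its end, in the units of the state.
- r.read_state(): the state, without advancing time (a new reading comes with each control period).
- r.get_image(name): name is "scene" or "side" or "wrist"; returns the picture (400x640x3 uint8, blue, green, red); there is no depth.
- r.camera_model(name): a dict with "vertical_fov" (degrees; the focal length in pixels is half the picture's height over the tangent of half this angle, whatever the lens; pixels are square), "cx", "cy" (the principal point, pixels), "R" (3x3) and "t" (3): a world point X has camera coordinates R X + t. Camera axes: x right, y down, z forward; pixel columns grow to the right and rows downward; lengths in m; the calibration is good to about 2 mm. The wrist camera is an equidistant fisheye: a pixel r from the principal point sees the ray r / f radians off the axis. A picture is of the moment at which its call begins: read the wrist's pose just before it. camera_model takes no time and is no camera call; for the wrist camera it gives the pose at the moment of the call.
- r.job_done(): hands the job in, once; it reports no verdict.
The state is a dict: "time_s": time; "qpos": joint angles; "joint_velocities": joint speeds; "effort": joint torques, N m; "ee_pos": TCP position; "orientation": TCP orientation; "wrist_force": force on the tool from outside, world axes, zero at the start; "moment": the same for the moment, N m; "gripper_width": opening from 0.0 (shut) to 1.0 (fully open).
Only numpy, scipy, OpenCV 4.12 (cv2) and the standard library are available. Lean on these libraries where they do the work, as an engineer would, in place of code of your own. Each camera call takes 0.05 s, during which the arm holds its last target.

## Working session

There is one attempt and no reset: what is moved stays moved. The work goes in short steps, Python scripts to look and compute and a shell command to move; the robot and the scene stay as the last step left them, time stands still between calls to the robot, and variables do not carry over. Pictures are saved under pics/ and viewed, and the job is handed in when it is done.

```bash
mkdir -p pics; ls; python3 - <<'E'
from rig import r
import cv2
s=r.read_state();print(s)
for n in("scene","side","wrist"):
    print(n,r.camera_model(n)); cv2.imwrite(f"pics/{n}0.png",r.get_image(n))
E
```

```text
pics
{'time_s': 0.0, 'qpos': array([-6.05085023e+00,  2.81635801e+01,  8.93512445e+01, -3.28502411e-03,
        6.25496188e+01, -6.05073588e+00]), 'joint_velocities': array([ 0.01491901,  0.09168179, -0.00013276,  0.10072282, -0.02900215,
        0.0014464 ]), 'effort': array([-9.52334158e-04, -6.12640929e+01, -2.58175153e+01,  6.92750537e-02,
        4.83079045e-02, -1.38641695e-05]), 'ee_pos': array([6.24743240e-01, 3.14935118e-05, 2.14061178e-01]), 'orientation': array([[-2.44247976e-05,  9.99999368e-01, -1.12384420e-03],
       [ 9.99999997e-01,  2.45011951e-05,  6.79650457e-05],
       [ 6.79925382e-05, -1.12384254e-03, -9.99999366e-01]]), 'wrist_force': array([-0.130185  ,  0.27694021,  0.72008089]), 'moment': array([-0.04060903, -0.01176361,  0.00377394]), 'gripper_width': 1.0019090853959536}
scene {'vertical_fov': 50.59947551953931, 'cx': 317.81395264903284, 'cy': 198.07752961995206, 'R': array([[ 0.40687736,  0.9134597 , -0.00649589],
       [ 0.78042682, -0.3512994 , -0.51722598],
       [-0.47474709,  0.20537798, -0.85582422]]), 't': array([-0.21210816, -0.41119722,  1.5720826 ])}
side {'vertical_fov': 57.03240737971211, 'cx': 319.73168828255996, 'cy': 199.25451078542898, 'R': array([[-0.99898226, -0.04499672, -0.0031212 ],
       [-0.02525948,  0.61543595, -0.78778205],
       [ 0.03736851, -0.78690145, -0.61594619]]), 't': array([0.60355968, 0.06280072, 0.90328585])}
wrist {'vertical_fov': 65.70646984690485, 'cx': 318.44192053458585, 'cy': 200.22624629027914, 'R': array([[ 9.99999484e-01, -1.00684517e-03,  1.31765162e-04],
       [-1.00583420e-03, -9.64376134e-01,  2.64532910e-01],
       [-1.39272506e-04, -2.64532907e-01, -9.64376649e-01]]), 't': array([-0.62440178, -0.0279311 ,  0.39085236])}
```

View pics/scene0.png

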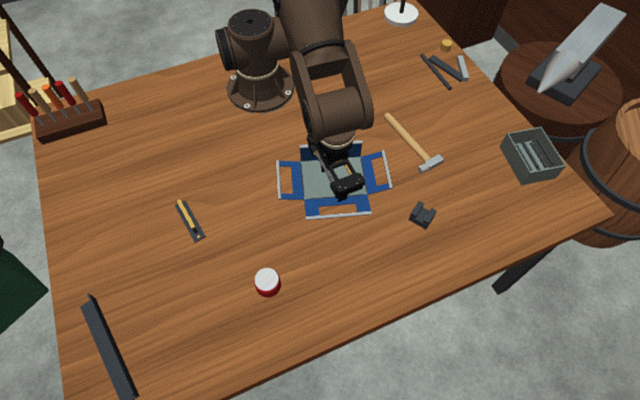

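View pics/side0.png

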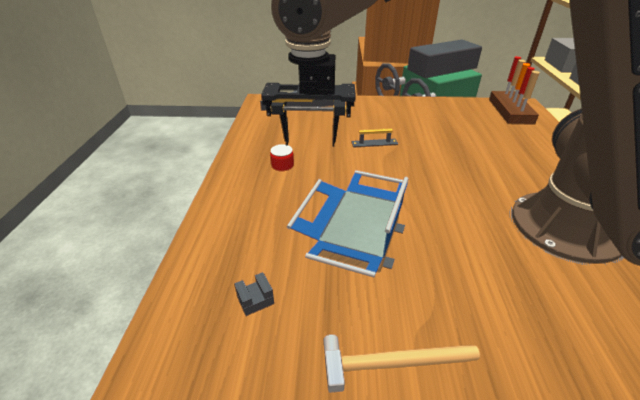

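View pics/wrist0.png

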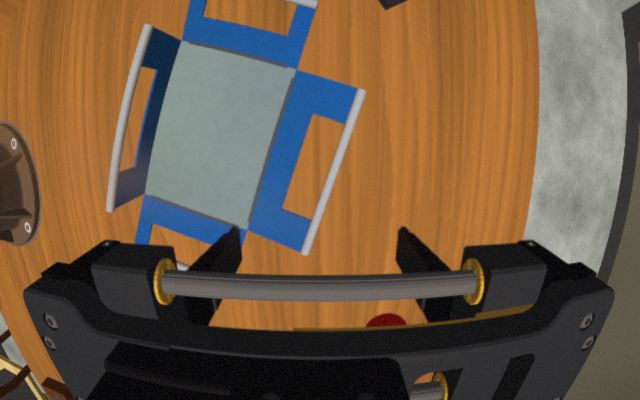

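```bash
cat > h.py <<'E'
import numpy as np, cv2
from rig import r
def ray(cm,wrist,uv):
    f=200/np.tan(np.radians(cm["vertical_fov"]/2)); uv=np.atleast_2d(uv).astype(float)
    d=(uv-[cm["cx"],cm["cy"]])/f
    if wrist:
        a=np.linalg.norm(d,axis=1,keepdims=True); d=np.c_[d/np.maximum(a,1e-9)*np.sin(a),np.cos(a)]
    else: d=np.c_[d,np.ones(len(d))]
    R=np.array(cm["R"]);return -R.T@np.array(cm["t"]),d@R
def plane(cm,w,uv,p0,n):
    C,d=ray(cm,w,uv);n=np.array(n,float);return C+d*((np.array(p0)-C)@n/(d@n))[:,None]
def snap(n,save=None):
    cm=r.camera_model(n);im=r.get_image(n)
    if save: cv2.imwrite(f"pics/{save}.png",im)
    return cm,im
def big(mask):
    n,l,s,c=cv2.connectedComponentsWithStats(mask.astype(np.uint8));i=1+np.argmax(s[1:,4]);return l==i
E
python3 - <<'E'
from h import *
for n in("scene","side","wrist"):
    im=cv2.imread(f"pics/{n}0.png");x0,y0,x1,y1={"scene":(260,130,410,230),"side":(270,110,420,290),"wrist":(90,0,390,290)}[n]
    c=im[y0:y1,x0:x1]; k=min(800/c.shape[1],600/c.shape[0]);k=min(k,5)
    cv2.imwrite(f"pics/{n}0c.png",cv2.resize(c,None,fx=k,fy=k,interpolation=2));print(n,k)
im=cv2.imread("pics/side0.png");print(im[220,355],im[245,330]); im=cv2.imread("pics/wrist0.png");print(im[130,220],im[222,190])
hsv=cv2.cvtColor(im,cv2.COLOR_BGR2HSV);print(hsv[130,220],hsv[65,150],hsv[60,220])
# fl
cm=r.camera_model("wrist")
m=(hsv[...,1]<60)&(hsv[...,2]>85)&(hsv[...,2]<190);m[:,330:]=0;m[240:]=0;m=cv2.morphologyEx(m.astype(np.uint8),cv2.MORPH_OPEN,np.ones((9,9)))
m=big(m);cs,_=cv2.findContours(m.astype(np.uint8),0,1);c=max(cs,key=len)[:,0]
P=plane(cm,True,c,[0,0,.05],[0,0,1]);print(cv2.minAreaRect((P[:,:2]*1000).astype(np.float32)))
E
```

```text
scene 5
side 3.3333333333333335
wrist 2.0689655172413794
[163 180 161] [175 107  44]
[146 150 137] [157  92  43]
[ 81  22 150] [103 255  60] [ 83  22 149]
((503.9974365234375, 60.7164306640625), (193.2548370361328, 142.67526245117188), 71.21971130371094)
```

```bash
python3 - <<'E'
import cv2
im=cv2.imread("pics/side0.png");c=cv2.resize(im[110:160,270:420],None,fx=5,fy=5,interpolation=2);cv2.imwrite("pics/pullside.png",c)
im=cv2.imread("pics/scene0.png");c=cv2.resize(im[185:255,160:235],None,fx=8,fy=8,interpolation=2);cv2.imwrite("pics/pullscene.png",c)
E
```

```text
(no output)
```

View pics/side0c.png

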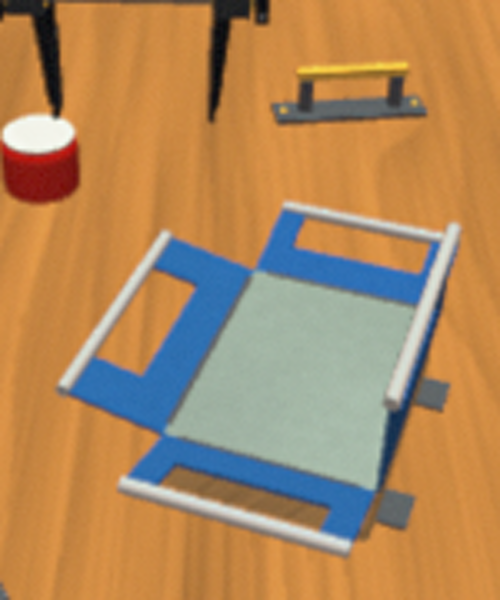

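View pics/pullscene.png

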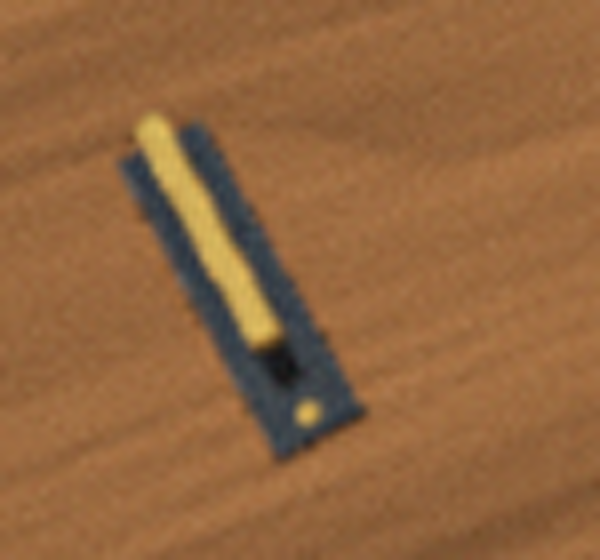

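View pics/pullside.png

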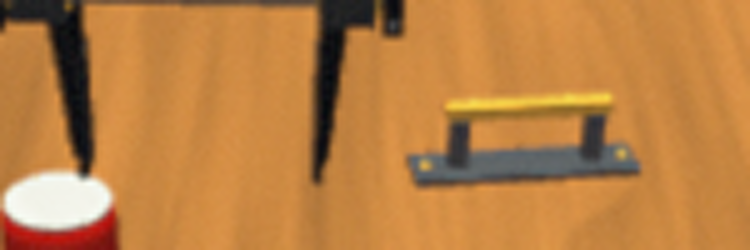

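```bash
cat >> h.py <<'E'
Y=np.radians(71.22-90); T=np.array([.504,.0607,.05]); ex=np.array([np.cos(Y),np.sin(Y),0]);ey=np.array([-np.sin(Y),np.cos(Y),0]);ez=np.array([0,0,1.])
W={"far":(ex,.07,ey),"left":(ey,.095,-ex),"right":(-ey,.095,ex)}
def proj(cm,w,X):
    f=200/np.tan(np.radians(cm["vertical_fov"]/2));p=np.array(cm["R"])@X+np.array(cm["t"])
    if w:
        a=np.arctan2(np.hypot(*p[:2]),p[2]);d=p[:2]/np.hypot(*p[:2])*a
    else: d=p[:2]/p[2]
    return d*f+[cm["cx"],cm["cy"]]
def rimpt(th,o,h):  # hinge -> rim centre, 1.5mm behind inner face
    return T+o*h+.073*(np.cos(th)*o+np.sin(th)*ez)-.0015*(-np.sin(th)*o+np.cos(th)*ez)
E
python3 - <<'E'
from h import *
# floor check in side & scene
for n in("side","scene","wrist"):
    cm=r.camera_model(n)
    print(n,[proj(cm,n=="wrist",T+a*.07*ex+b*.095*ey).round(0).tolist() for a in(-1,1) for b in(-1,1)])
    for k,(o,h,_) in W.items(): print(k,[proj(cm,n=="wrist",rimpt(t,o,h)).round(1).tolist() for t in (0,.5,1.57)])
E
```

```text
side [[401.0, 203.0], [382.0, 257.0], [346.0, 191.0], [319.0, 240.0]]
far [[304.8, 206.5], [307.6, 195.7], [333.4, 187.9]]
left [[338.1, 273.6], [340.0, 258.4], [351.0, 222.5]]
right [[380.0, 181.3], [380.5, 171.7], [375.7, 171.8]]
scene [[301.0, 161.0], [361.0, 156.0], [304.0, 199.0], [367.0, 194.0]]
far [[338.8, 217.9], [338.9, 209.4], [336.8, 183.4]]
left [[387.3, 172.9], [386.2, 166.5], [366.7, 160.4]]
right [[278.9, 181.6], [280.7, 174.9], [301.2, 165.6]]
wrist [[144.0, 193.0], [181.0, 40.0], [246.0, 230.0], [296.0, 70.0]]
far [[332.0, 173.1], [325.7, 176.8], [257.3, 162.8]]
left [[258.2, -5.6], [249.1, -11.0], [215.1, 35.5]]
right [[183.7, 261.4], [173.6, 268.6], [165.6, 234.3]]
```

```bash
python3 - <<'E'
from h import *
for n,obs in (("side",{"far":(304.5,203.4),"left":(340.8,264.9),"right":(379.5,176.9)}),):
    cm=r.camera_model(n)
    for k,uv in obs.items():
        o,h,l=W[k];X=plane(cm,n=="wrist",[uv],T,l)[0]-T-o*h
        a=X@o;b=X[2];print(k,a,b,np.hypot(a,b),"th",np.arctan2(b,a)+np.arctan(1.5/73))
# pull
cm=r.camera_model("side");sc=r.camera_model("scene")
p=lambda c,o,k:np.array(c)/k+o
bs=plane(cm,0,[p((449,107),(270,110),5),p((610,99),(270,110),5)],[0,0,.045],[0,0,1]);print("bar side",bs,np.linalg.norm(bs[0]-bs[1]),bs.mean(0))
bs=plane(sc,0,[p((153,125),(160,185),8),p((264,333),(160,185),8)],[0,0,.048],[0,0,1]);print("bar scene",bs,np.linalg.norm(bs[0]-bs[1]),bs.mean(0),np.degrees(np.arctan2(*(bs[1]-bs[0])[1::-1])))
bs=plane(sc,0,[p((205,125),(160,185),8),p((120,160),(160,185),8),p((280,458),(160,185),8),p((362,410),(160,185),8)],[0,0,.006],[0,0,1]);print("plate",bs,bs.mean(0),np.linalg.norm(bs[0]-bs[3]))
E
```

```text
far 0.073427589931913 0.00797108816487306 0.07385898191649647 th 0.12867873466487506
left 0.05751686238750706 0.007621051461218428 0.05801956466811833 th 0.15227886793185968
right 0.05872137492968246 0.02155793458387971 0.06255353241148878 th 0.372391549994084
bar side [[ 0.49108136 -0.38208428  0.045     ]
 [ 0.3855842  -0.39731742  0.045     ]] 0.10659127037236585 [ 0.43833278 -0.38970085  0.045     ]
bar scene [[ 0.39058047 -0.39515431  0.048     ]
 [ 0.49276571 -0.38057794  0.048     ]] 0.10321964088614852 [ 0.44167309 -0.38786613  0.048     ] 8.118276187049045
plate [[ 0.36930272 -0.38142373  0.006     ]
 [ 0.37121603 -0.41546061  0.006     ]
 [ 0.51971783 -0.39311224  0.006     ]
 [ 0.51315537 -0.36019393  0.006     ]] [ 0.44334799 -0.38754763  0.006     ] 0.145410761242954
```

```bash
cat >> h.py <<'E'
from scipy.spatial.transform import Rotation as Ro
def to(pos,jaw,s=None):
    """tool delta to TCP pos, pointing down, jaw(y) axis along +-jaw (nearest)"""
    s=s or r.read_state();R=np.array(s["orientation"]);p=np.array(s["ee_pos"])
    j=np.array(jaw)/np.linalg.norm(jaw)
    z=-ez;best=None
    for sg in(1,-1):
        y=sg*j;Rt=np.c_[np.cross(y,z),y,z];rv=Ro.from_matrix(R.T@Rt).as_rotvec()
        if best is None or np.linalg.norm(rv)<np.linalg.norm(best[0]):best=(rv,Rt)
    d=np.array(pos)-p
    print("q6",s["qpos"][5].round(1),"p",p.round(4),"mm now-axes",(R.T@d*1000).round(1),"in target axes",(best[1].T@d*1000).round(1),"rot",best[0].round(3),"F",s["wrist_force"].round(1))
E
python3 - <<'E'
from h import *
P=rimpt(.13,*W["far"][:2]);print(P);to(P+[0,0,.08],ex)
E
```

```text
[0.63898783 0.01479897 0.05797595]
q6 -6.0 p [0.6248 0.     0.2142] mm now-axes [14.8 14.2 76.2] in target axes [18.5  8.6 76.2] rot [-0.001  0.     0.328] F [-0.5 -0.5 -0.2]
```

```bash
python3 -m creep '[[[5,5,20,0,0,0.11],[5,5,20,0,0,0.11],[5,4,20,0,0,0.108],[0,0,10,0,0,0]]]' -0.28 25; python3 - <<'E'
from h import *
P=rimpt(.13,*W["far"][:2]);to(P-[0,0,.019],ex)
snap("wrist","w1");snap("side","s1");snap("scene","c1")
E
```

```text
time_s: 0.55
ee_pos: [0.6413, 0.0137, 0.1431]
orientation: [[0.333, 0.943, 0.002], [0.943, -0.333, -0.0], [0.0, 0.002, -1.0]]
wrist_force: [0.7, 0.2, 0.3]
gripper_width: 0.721
q6 14.8 p [0.6413 0.0137 0.1431] mm now-axes [  0.3  -2.7 104.1] in target axes [  0.3  -2.5 104.1] rot [ 0.002 -0.    -0.012] F [0.7 0.2 0.3]
```

View pics/w1.png

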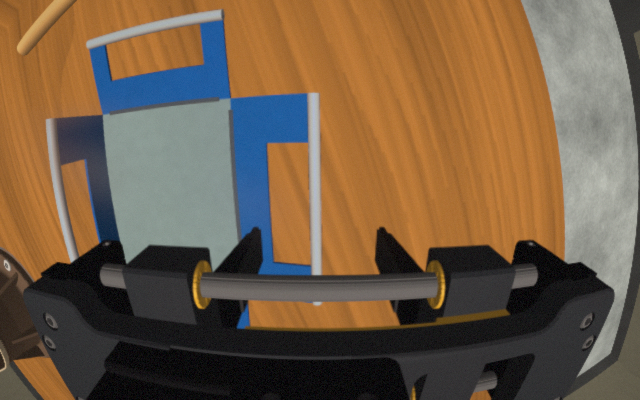

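View pics/s1.png

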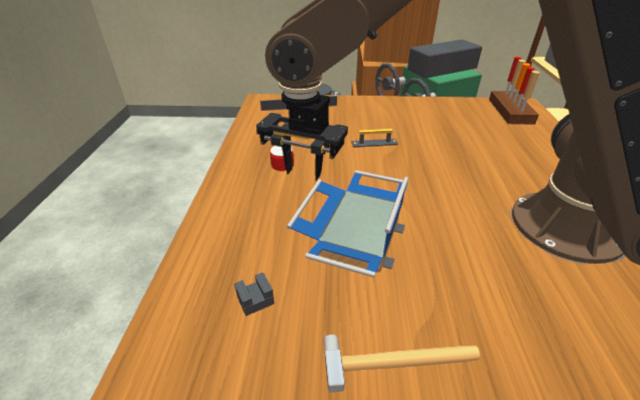

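```bash
python3 -m creep '[[[0,0,0,0,0,0],[0,-2,15,0,0,-0.006],[0,-1,15,0,0,-0.006],[0,0,15,0,0,0],[0,0,0,0,0,0]]]' ; python3 - <<'E'
from h import *
P=rimpt(.13,*W["far"][:2]);to(P-[0,0,.019],ex)
snap("wrist","w2")
E
```

```text
time_s: 1.2
ee_pos: [0.6403, 0.013, 0.1046]
orientation: [[0.31, 0.951, 0.011], [0.951, -0.31, -0.001], [0.002, 0.011, -1.0]]
wrist_force: [-1.1, 0.3, 0.1]
gripper_width: 0.361
q6 13.3 p [0.6403 0.013  0.1046] mm now-axes [ 1.1 -2.6 65.6] in target axes [ 1.2 -1.9 65.6] rot [ 0.011 -0.002  0.013] F [-1.1  0.3  0.1]
```

View pics/w2.png

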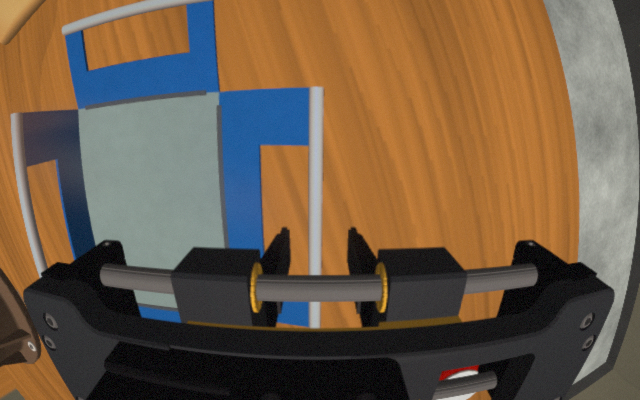

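```bash
python3 -m creep '[[[0,-1,18,0.01,0,0.006],[0,-1,18,0,0,0.006],[0,0,18,0,0,0],[0,0,11,0,0,0],[0,0,0,0,0,0]]]' ; python3 - <<'E'
from h import *
P=rimpt(.13,*W["far"][:2]);to(P-[0,0,.019],ex)
snap("wrist","w3");snap("side","s3")
E
```

```text
time_s: 1.75
ee_pos: [0.6414, 0.0132, 0.041]
orientation: [[0.321, 0.947, 0.008], [0.947, -0.321, 0.002], [0.004, 0.007, -1.0]]
wrist_force: [0.6, -1.0, 0.6]
gripper_width: 0.361
q6 13.8 p [0.6414 0.0132 0.041 ] mm now-axes [ 0.7 -2.8  2. ] in target axes [ 0.7 -2.8  2. ] rot [ 0.007 -0.004  0.001] F [ 0.6 -1.   0.6]
```

View pics/w3.png

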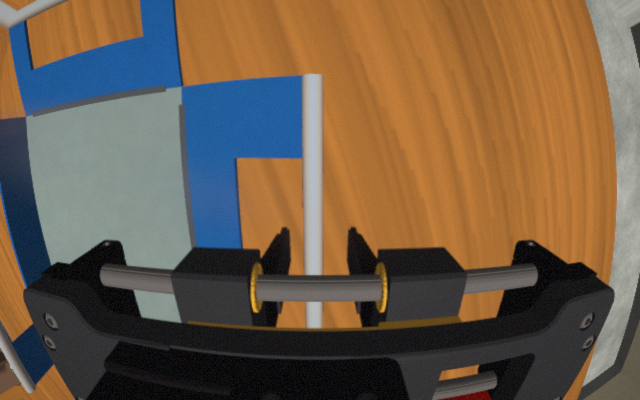

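View pics/s3.png

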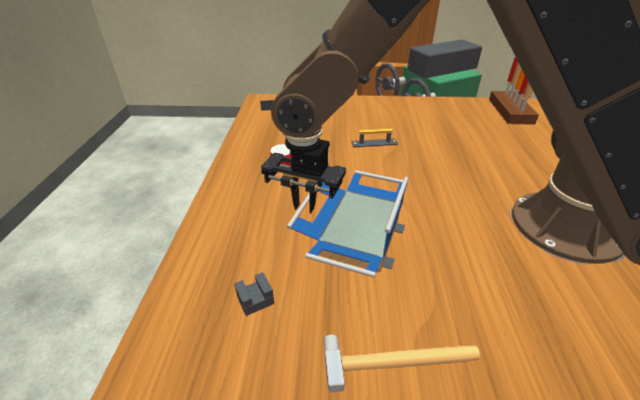

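```bash
python3 -m creep '[[[0,-3,2,0.006,0,0],[0,0,0,0,0,0],[0,0,0,0,0,0],[0,0,0,0,0,0],[0,0,0,0,0,0]]]' -1 30; python3 - <<'E'
from h import *
s=r.read_state();print(s["ee_pos"],s["wrist_force"],s["gripper_width"])
X=s["ee_pos"]+.019*ez-T; print(X@ex-.07,X[2],X@ey)
E
```

```text
time_s: 2.35
ee_pos: [0.6387, 0.0146, 0.0423]
orientation: [[0.321, 0.947, 0.005], [0.947, -0.321, 0.004], [0.005, 0.003, -1.0]]
wrist_force: [3.5, -1.1, -4.2]
gripper_width: 0.098
[0.6386803  0.01460791 0.04232346] [ 3.51318585 -1.05662826 -4.16494641] 0.09763320385774304
0.07234881373964475 0.01132346035295051 -0.00027989018997912854
```

```bash
cat > a.py <<'E'
from h import *
import sys
k=sys.argv[1];o,h,l=W[k]
s=r.read_state();X=s["ee_pos"]+.019*ez-T;a=X@o-h;b=X[2];print("rel hinge",a.round(4),b.round(4),"r",np.hypot(a,b).round(4),"phi",np.arctan2(b,a).round(3),"along",(X@l).round(4));to(s["ee_pos"],o,s)
E
python3 -m creep '[[[0,-1.7,-9.4,0,0,0],[0,-2.8,-9,0,0,0],[0,-4,-8.6,0,0,0],[0,-5.1,-8,0,0,0],[0,-6.1,-7.3,0,0,0]]]'; python3 a.py far
```

```text
time_s: 2.85
ee_pos: [0.6176, 0.0217, 0.0858]
orientation: [[0.321, 0.947, 0.001], [0.947, -0.321, 0.005], [0.005, -0.0, -1.0]]
wrist_force: [-0.9, 2.5, -10.4]
gripper_width: 0.097
rel hinge 0.0501 0.0548 r 0.0742 phi 0.83 along -0.0004
q6 14.2 p [0.6176 0.0217 0.0858] mm now-axes [0. 0. 0.] in target axes [0. 0. 0.] rot [-0.001 -0.005  0.001] F [ -0.9   2.5 -10.4]
```

```bash
python3 -m creep '[[[0,-8,-7.3,0,0.005,0],[0,-9.4,-5.7,0,0,0],[0,-10.1,-4.2,0,0,0],[0,-10.6,-2.6,0,0,0],[0,0,0,0,0,0]]]'; python3 a.py far
```

```text
time_s: 3.35
ee_pos: [0.5772, 0.0354, 0.1081]
orientation: [[0.321, 0.947, 0.004], [0.947, -0.321, 0.01], [0.011, 0.0, -1.0]]
wrist_force: [-2.4, 2.8, -10.4]
gripper_width: 0.099
rel hinge 0.0074 0.0771 r 0.0774 phi 1.475 along -0.0004
q6 14.8 p [0.5772 0.0354 0.1081] mm now-axes [0. 0. 0.] in target axes [0. 0. 0.] rot [ 0.    -0.011  0.001] F [ -2.4   2.8 -10.4]
```

```bash
python3 -m creep '[[[0,-6,1,0,-0.01,0],[0,0,0,0,0,0]]]'; python3 a.py far; python3 - <<'E'
from h import *
snap("side","s4");snap("scene","c4")
E
```

```text
time_s: 3.55
ee_pos: [0.5727, 0.0368, 0.1086]
orientation: [[0.321, 0.947, 0.005], [0.947, -0.321, -0.001], [0.001, 0.005, -1.0]]
wrist_force: [-0.4, 2.7, -13.0]
gripper_width: 0.097
rel hinge 0.0027 0.0776 r 0.0776 phi 1.535 along -0.0005
q6 15.8 p [0.5727 0.0368 0.1086] mm now-axes [0. 0. 0.] in target axes [0. 0. 0.] rot [ 0.005 -0.001  0.002] F [ -0.4   2.7 -13. ]
```

View pics/s4.png

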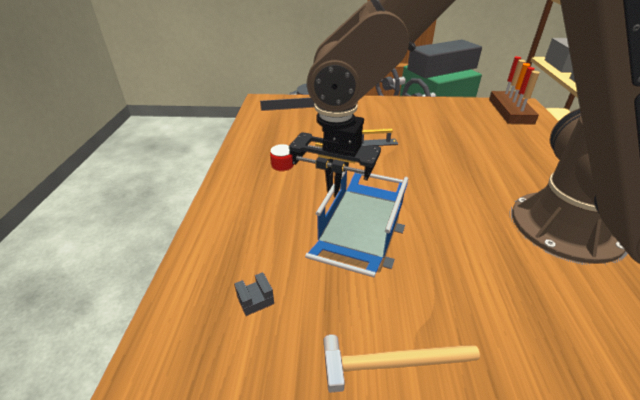

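```bash
python3 -m creep '[[[0,-1.2,2,0,0,0],[0,0,0,0,0,0]]]' -0.45; python3 -m creep '[[[0,0,0,0,0,0],[0,0,-20,0,0,0],[0,0,-40,0,0,0],[0,0,0,0,0,0]]]'; python3 - <<'E'
from h import *
cm,im=snap("side","s5");snap("scene","c5");snap("wrist","w5")
cv2.imwrite("pics/s5c.png",cv2.resize(im[130:290,270:430],None,fx=3.7,fy=3.7,interpolation=2))
for th in(1.4,1.57,1.7): print(proj(cm,0,rimpt(th,*W["far"][:2])))
for k,t in(("left",.28),("right",.22)):
    P=rimpt(t,*W[k][:2]);print(k,P);to(P+ez*.09,W[k][0])
E
```

```text
time_s: 3.85
ee_pos: [0.5725, 0.0369, 0.107]
orientation: [[0.321, 0.947, 0.006], [0.947, -0.321, -0.0], [0.001, 0.006, -1.0]]
wrist_force: [0.1, 0.4, 0.8]
gripper_width: 0.212
time_s: 4.25
ee_pos: [0.5725, 0.0364, 0.1687]
orientation: [[0.321, 0.947, 0.005], [0.947, -0.321, -0.001], [0.001, 0.005, -1.0]]
wrist_force: [-0.8, -0.3, 0.2]
gripper_width: 0.275
[328.15090565 187.16085005]
[333.35254072 187.86047993]
[337.37194623 188.92116366]
left [0.55730333 0.21745683 0.06873238]
q6 15.8 p [0.5704 0.0365 0.1641] mm now-axes [167.2 -70.5   5.4] in target axes [ 70.6 167.1   5.4] rot [-2.00e-03 -1.00e-03 -1.57e+00] F [-0.  -0.2 -0.9]
right [ 0.45037594 -0.09700007  0.06446692]
q6 15.8 p [0.5704 0.0365 0.1641] mm now-axes [-165.   -70.7    9.9] in target axes [  70.6 -165.     9.6] rot [-2.00e-03 -1.00e-03 -1.57e+00] F [-0.  -0.2 -0.9]
```

View pics/s5c.png

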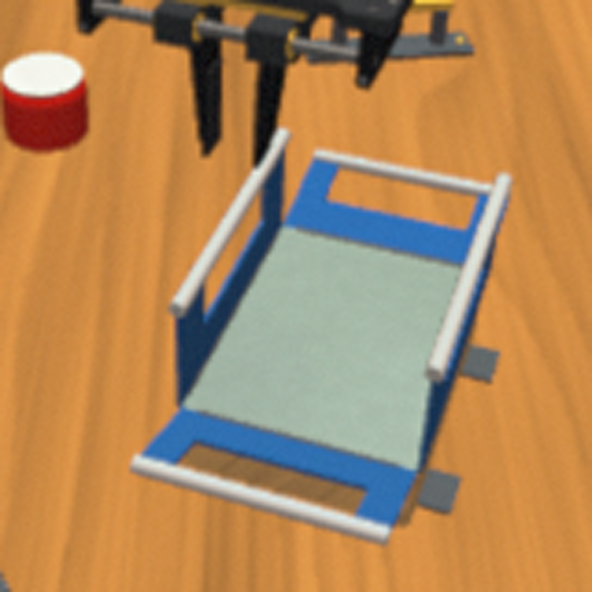

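View pics/w5.png

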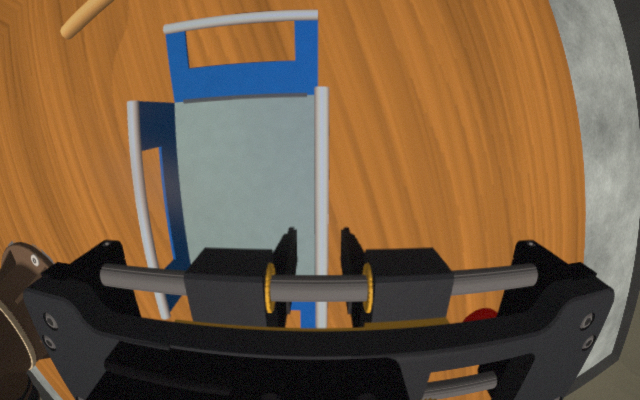

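```bash
python3 -m creep '[[[42,-18,-5,0,0,0],[42,-18,0,0,0,0],[42,-18,0,0,0,0],[41,-17,0,0,0,0],[0,0,0,0,0,-0.145]]]' -0.28; python3 -m creep '[[[0,0,0,0,0,-0.145],[0,0,0,0,0,-0.145],[0,0,0,0,0,-0.145],[0,0,0,0,0,-0.145],[0,0,0,0,0,-0.145]]]';python3 -m creep '[[[0,0,0,0,0,-0.145],[0,0,0,0,0,-0.145],[0,0,0,0,0,-0.145],[0,0,0,0,0,-0.145],[0,0,0,0,0,-0.1]]]'; python3 - <<'E'
from h import *
snap("wrist","w6");snap("side","s6")
for k,t in(("left",.28),):
    P=rimpt(t,*W[k][:2]);print(k,P);to(P-ez*.019,W[k][0])
E
```

```text
time_s: 4.9
ee_pos: [0.5554, 0.2217, 0.1632]
orientation: [[0.188, 0.982, -0.01], [0.982, -0.188, -0.002], [-0.003, -0.009, -1.0]]
wrist_force: [-0.1, -0.7, 0.1]
gripper_width: 0.363
time_s: 5.4
ee_pos: [0.5523, 0.2237, 0.1557]
orientation: [[-0.533, 0.846, -0.021], [0.846, 0.533, -0.005], [0.007, -0.02, -1.0]]
wrist_force: [0.1, 0.7, -0.2]
gripper_width: 0.358
time_s: 5.9
ee_pos: [0.5499, 0.2229, 0.1485]
orientation: [[-0.954, 0.298, -0.031], [0.298, 0.954, -0.008], [0.027, -0.017, -0.999]]
wrist_force: [0.8, -0.4, 0.4]
gripper_width: 0.36
left [0.55730333 0.21745683 0.06873238]
q6 -56.8 p [0.5499 0.2229 0.1485] mm now-axes [-11.4  -1.3  98.6] in target axes [-8.8 -2.8 98.8] rot [-0.017 -0.027  0.02 ] F [ 0.4 -0.5  0.5]
```

View pics/w6.png

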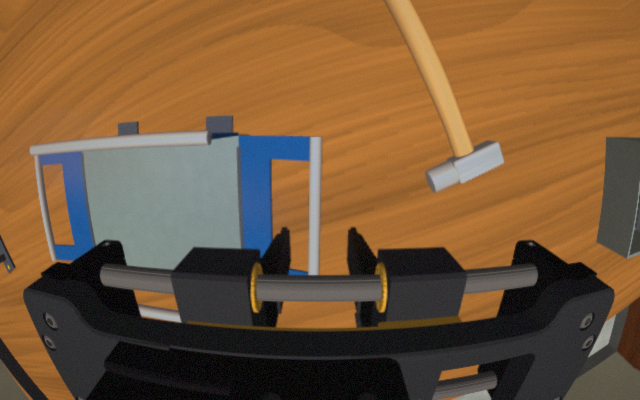

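View pics/s6.png

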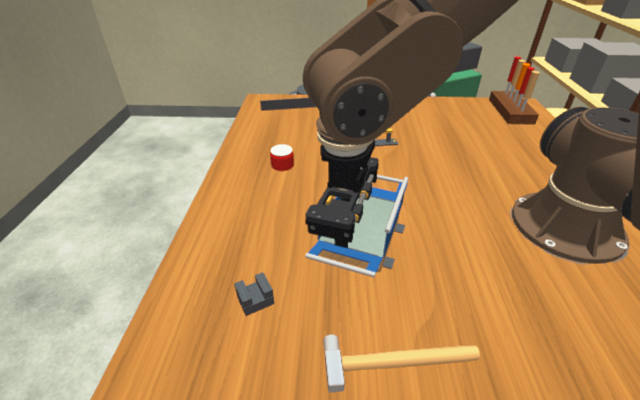

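```bash
cat >> h.py <<'E'
def rimang(cm,w,uv,k):
    o,h,l=W[k];C,d=ray(cm,w,[uv]);d=d[0];c=np.array([(C-T)@o-h,C[2]-T[2]]);v=np.array([d@o,d[2]]);v/=np.linalg.norm(v)
    b=c@v;q=c@c-.073015**2;D=b*b-q
    out=[]
    for t in(-b-np.sqrt(max(D,0)),-b+np.sqrt(max(D,0))):
        P=c+t*v;out.append(round(float(np.arctan2(P[1],P[0])+.0205),3))
    return out,round(float(np.sqrt(abs(b*b-(c@c)))*1000),1)
E
python3 - <<'E'
from h import *
im=cv2.imread("pics/w6.png");
for v in(170,200,230):
    print(v,[i for i in range(290,340) if im[v,i].min()>140])
cm=r.camera_model("wrist")
for v,u in((170,315.5),(200,315),(230,315)): print(rimang(cm,1,(u,v),"left"))
cm=r.camera_model("side");print("side",rimang(cm,0,(340.8,264.9),"left"),rimang(cm,0,(379.5,176.9),"right"),rimang(cm,0,(304.5,203.4),"far"))
E
```

```text
170 [310, 311, 312, 313, 314, 315, 316, 317, 318, 319]
200 [310, 311, 312, 313, 314, 315, 316, 317, 318]
230 [310, 311, 312, 313, 314, 315, 316, 317]
([0.306, -0.31], 69.6)
([0.305, -0.309], 69.6)
([0.285, -0.285], 70.1)
side ([0.323, -1.704], 38.6) ([1.786, 0.192], 51.0) ([0.84, 0.16], 68.8)
```

```bash
python3 -m creep '[[[-4,-1,0,-0.017,-0.027,0.02],[-4,-1,20,0,0,0],[0,0,20,0,0,0],[0,0,10,0,0,0],[0,0,0,0,0,0]]]'; python3 - <<'E'
from h import *
snap("wrist","w7")
for k,t in(("left",.3),):
    P=rimpt(t,*W[k][:2]);print(k,P);to(P-ez*.019,W[k][0])
E
```

```text
time_s: 6.5
ee_pos: [0.5563, 0.2181, 0.0941]
orientation: [[-0.941, 0.338, -0.002], [0.338, 0.941, -0.0], [0.002, -0.001, -1.0]]
wrist_force: [0.4, 0.5, 0.2]
gripper_width: 0.359
left [0.55717818 0.21708879 0.07013997]
q6 -55.2 p [0.5566 0.2182 0.0948] mm now-axes [-1.  -0.8 43.6] in target axes [-0.9 -0.8 43.6] rot [-0.001 -0.001 -0.017] F [ 0.1 -0.3 -0. ]
```

View pics/w7.png

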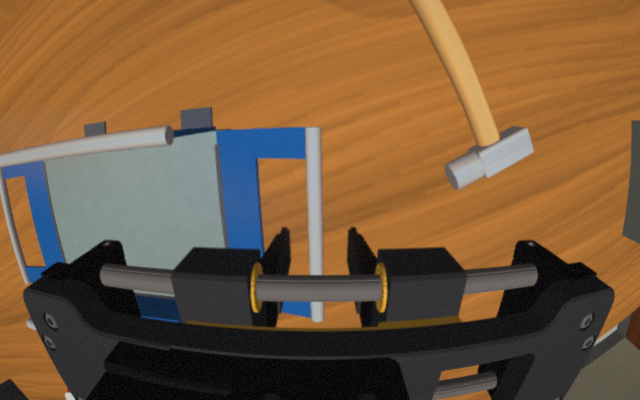

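Rim (u≈315) lies midway between the fingers; I descend and close.

```bash
python3 -m creep '[[[0,-1,20,0,0,-0.015],[0,0,20,0,0,0],[0,0,6,0,0,0],[0,0,0,0,0,0]]]'; python3 a.py left; python3 -m creep '[[[0,0,0,0,0,0],[0,0,0,0,0,0],[0,0,0,0,0,0],[0,0,0,0,0,0]]]' -1 30; python3 a.py left
```

```text
time_s: 6.95
ee_pos: [0.5579, 0.2179, 0.0507]
orientation: [[-0.945, 0.326, 0.003], [0.326, 0.945, 0.001], [-0.003, 0.002, -1.0]]
wrist_force: [0.0, -0.3, 0.5]
gripper_width: 0.359
rel hinge 0.0712 0.0197 r 0.0738 phi 0.27 along -0.0005
q6 -56.0 p [0.5579 0.2179 0.0507] mm now-axes [0. 0. 0.] in target axes [0. 0. 0.] rot [ 0.002  0.003 -0.004] F [ 0.  -0.3  0.5]
time_s: 7.35
ee_pos: [0.5578, 0.2155, 0.0529]
orientation: [[-0.946, 0.325, 0.002], [0.325, 0.946, -0.003], [-0.003, -0.002, -1.0]]
wrist_force: [1.3, -14.7, -8.6]
gripper_width: 0.097
rel hinge 0.0689 0.0219 r 0.0723 phi 0.308 along -0.0011
q6 -55.9 p [0.5578 0.2155 0.0529] mm now-axes [0. 0. 0.] in target axes [0. 0. 0.] rot [-0.002  0.003 -0.003] F [  1.3 -14.7  -8.6]
```

```bash
python3 -m creep '[[[1,-3,-9.9,0,0,0],[0,-5.4,-9.4,0,0,0],[0,-6.9,-8.6,0,0,0],[0,-8,-7.4,0,0,0],[0,-9.1,-6.1,0,0,0]]]'; python3 a.py left
```

```text
time_s: 7.85
ee_pos: [0.5481, 0.1867, 0.0964]
orientation: [[-0.945, 0.326, 0.008], [0.326, 0.945, 0.001], [-0.007, 0.004, -1.0]]
wrist_force: [1.5, 4.2, -5.0]
gripper_width: 0.096
rel hinge 0.0385 0.0654 r 0.0759 phi 1.039 along -0.0012
q6 -58.7 p [0.5481 0.1867 0.0964] mm now-axes [0. 0. 0.] in target axes [0. 0. 0.] rot [ 0.004  0.008 -0.004] F [ 1.5  4.2 -5. ]
```

```bash
python3 -m creep '[[[0,-8.7,-4.6,0.004,0.008,0],[0,-8.9,-3.3,0,0,0],[0,-9.2,-2.2,0,0,0],[0,-10.2,0,0,0,0],[0,0,0,0,0,0]]]'; python3 a.py left
```

```text
time_s: 8.35
ee_pos: [0.5362, 0.1519, 0.1101]
orientation: [[-0.945, 0.327, 0.005], [0.327, 0.945, 0.005], [-0.003, 0.006, -1.0]]
wrist_force: [2.4, -1.9, -11.9]
gripper_width: 0.101
rel hinge 0.0017 0.0791 r 0.0792 phi 1.55 along -0.0012
q6 -62.2 p [0.5362 0.1519 0.1101] mm now-axes [0. 0. 0.] in target axes [0. 0. 0.] rot [ 0.006  0.003 -0.005] F [  2.4  -1.9 -11.9]
```

```bash
python3 -m creep '[[[0,0,3,0,0,0],[0,0,0,0,0,0],[0,0,0,0,0,0]]]' -0.28;  python3 a.py left; python3 -m creep '[[[0,0,-20,0,0,0],[0,0,-35,0,0,0],[0,0,0,0,0,0]]]'; python3 - <<'E'
from h import *
cm,im=snap("side","s8");snap("wrist","w8")
cv2.imwrite("pics/s8c.png",cv2.resize(im[130:290,270:430],None,fx=3.7,fy=3.7,interpolation=2))
for th in(1.4,1.57,1.7): print(proj(cm,0,rimpt(th,*W["left"][:2])))
for k,t in (("right",.2),):
    P=rimpt(t,*W[k][:2]);print(k,P);to(P+ez*.1,W[k][0])
E
```

```text
time_s: 8.65
ee_pos: [0.5363, 0.1516, 0.1074]
orientation: [[-0.945, 0.327, 0.005], [0.327, 0.945, 0.004], [-0.004, 0.006, -1.0]]
wrist_force: [0.6, 0.4, 0.2]
gripper_width: 0.291
rel hinge 0.0015 0.0764 r 0.0764 phi 1.551 along -0.0014
q6 -62.2 p [0.5363 0.1516 0.1074] mm now-axes [0. 0. 0.] in target axes [0. 0. 0.] rot [ 0.006  0.004 -0.005] F [0.6 0.4 0.2]
time_s: 8.95
ee_pos: [0.5359, 0.1517, 0.1632]
orientation: [[-0.945, 0.326, 0.003], [0.326, 0.945, 0.003], [-0.001, 0.004, -1.0]]
wrist_force: [-0.1, -1.1, -0.4]
gripper_width: 0.357
[349.04555904 226.94273712]
[350.98299924 222.52332805]
[352.40595181 219.7320334 ]
right [ 0.4502874  -0.09726043  0.06303276]
q6 -62.1 p [0.5344 0.1515 0.1599] mm now-axes [  -1.7 -262.5   -3.6] in target axes [  -0.4 -262.6   -3.1] rot [ 0.002 -0.003 -0.005] F [-0.2 -0.3 -0.4]
```

View pics/s8c.png

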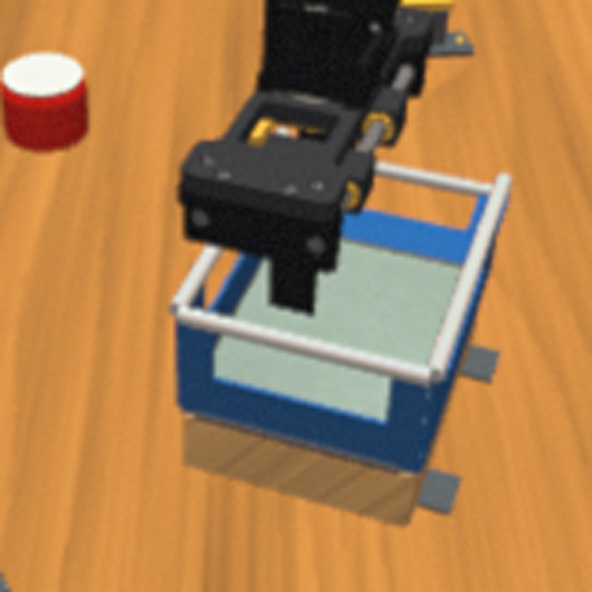

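```bash
python3 -m creep '[[[0,-45,-5,0,0,0],[0,-45,0,0,0,0],[0,-45,0,0,0,0],[0,-45,0,0,0,0],[0,-45,0,0,0,0]]]'; python3 -m creep '[[[0,-38,0,0,0,0],[0,0,0,0,0,0]]]'; python3 - <<'E'
from h import *
cm,im=snap("wrist","w9")
for k,t in (("right",.2),):
    P=rimpt(t,*W[k][:2]);print(k,P);to(P-ez*.019,W[k][0])
    for v in(170,200,230):
        us=[i for i in range(280,360) if im[v,i].min()>140];print(v,us[:1],us[-1:])
        if us: print(rimang(cm,1,(np.mean(us),v),"right"))
E
```

```text
time_s: 9.55
ee_pos: [0.4582, -0.0631, 0.1593]
orientation: [[-0.948, 0.318, -0.008], [0.318, 0.948, 0.004], [0.009, 0.001, -1.0]]
wrist_force: [1.1, 0.0, 0.6]
gripper_width: 0.359
time_s: 9.75
ee_pos: [0.4432, -0.1036, 0.1573]
orientation: [[-0.947, 0.322, -0.012], [0.322, 0.947, 0.004], [0.012, 0.0, -1.0]]
wrist_force: [-0.2, 0.2, 0.2]
gripper_width: 0.358
right [ 0.4502874  -0.09726043  0.06303276]
q6 -92.6 p [ 0.4436 -0.1023  0.1573] mm now-axes [ -6.1   6.8 113.2] in target axes [ -4.7   6.9 113.2] rot [ 0.001 -0.013  0.   ] F [-1.   0.4  0.4]
170 [322] [330]
([0.155, -0.166], 72.1)
200 [322] [330]
([0.165, -0.177], 71.9)
230 [322] [329]
([0.141, -0.151], 72.2)
```

View pics/w9.png

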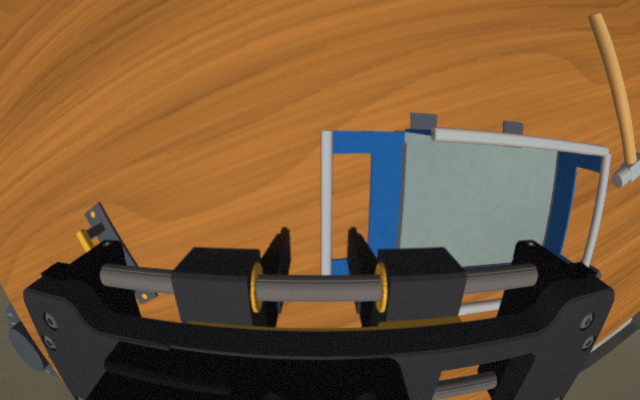

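```bash
python3 -m creep '[[[-2,4,0,0,-0.013,0],[-2,3,20,0,0,0],[0,0,25,0,0,0],[0,0,20,0,0,0],[0,0,0,0,0,0]]]'; python3 - <<'E'
from h import *
snap("wrist","w10")
P=rimpt(.17,*W["right"][:2]);to(P-ez*.019,W["right"][0])
E
```

```text
time_s: 10.3
ee_pos: [0.4517, -0.0913, 0.0888]
orientation: [[-0.948, 0.317, 0.003], [0.317, 0.948, 0.0], [-0.003, 0.001, -1.0]]
wrist_force: [-0.2, -0.0, 0.1]
gripper_width: 0.36
q6 -91.3 p [ 0.4521 -0.0915  0.0899] mm now-axes [ 0.1 -6.4 48. ] in target axes [-0.1 -6.4 48. ] rot [0.001 0.004 0.005] F [0.1 0.5 0.1]
```

View pics/w10.png

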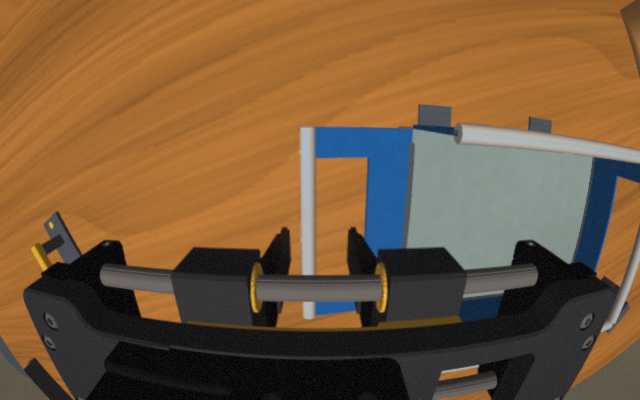

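Rim at u≈308 versus finger mid 319, agreeing with the −6 mm correction.

```bash
python3 -m creep '[[[0,-6,0,0,0,0],[0,-1,20,0,0,0],[0,0,20,0,0,0],[0,0,8,0,0,0],[0,0,0,0,0,0]]]'; python3 a.py right; python3 -m creep '[[[0,0,0,0,0,0],[0,0,0,0,0,0],[0,0,0,0,0,0],[0,0,0,0,0,0]]]' -1 30; python3 a.py right
```

```text
time_s: 10.85
ee_pos: [0.453, -0.098, 0.0449]
orientation: [[-0.95, 0.313, 0.012], [0.313, 0.95, -0.003], [-0.012, 0.001, -1.0]]
wrist_force: [0.1, 0.7, 0.5]
gripper_width: 0.361
rel hinge 0.0717 0.0139 r 0.073 phi 0.192 along 0.0028
q6 -92.3 p [ 0.453  -0.098   0.0449] mm now-axes [0. 0. 0.] in target axes [0. 0. 0.] rot [0.001 0.012 0.009] F [0.1 0.7 0.5]
time_s: 11.25
ee_pos: [0.4538, -0.0995, 0.0477]
orientation: [[-0.95, 0.312, 0.014], [0.312, 0.95, -0.005], [-0.015, -0.001, -1.0]]
wrist_force: [-7.0, -15.0, -1.1]
gripper_width: 0.097
rel hinge 0.0728 0.0167 r 0.0747 phi 0.225 along 0.004
q6 -92.4 p [ 0.4538 -0.0995  0.0477] mm now-axes [0. 0. 0.] in target axes [0. 0. 0.] rot [-0.001  0.015  0.011] F [ -7.  -15.   -1.1]
```

```bash
python3 -m creep '[[[0,2,-8,0,0.012,0],[0,3.5,-9.4,0,0,0],[0,4.9,-9,0,0,0],[0,6,-8.2,0,0,0],[0,7.1,-7.4,0,0,0]]]'; python3 a.py right
```

```text
time_s: 11.75
ee_pos: [0.4608, -0.0777, 0.0921]
orientation: [[-0.95, 0.313, 0.003], [0.313, 0.95, -0.004], [-0.004, -0.002, -1.0]]
wrist_force: [2.3, -1.6, -9.7]
gripper_width: 0.096
rel hinge 0.05 0.0611 r 0.0789 phi 0.885 along 0.0037
q6 -89.2 p [ 0.4608 -0.0777  0.0921] mm now-axes [0. 0. 0.] in target axes [0. 0. 0.] rot [-0.002  0.004  0.01 ] F [ 2.3 -1.6 -9.7]
```

```bash
python3 -m creep '[[[0,8.1,-5.5,0,0,0],[0,8.8,-4.5,0,0,0],[0,10.1,-3.5,0,0,0],[0,10.6,-1.5,0,0,0],[0,6,0,0,0,0]]]'; python3 a.py right
```

```text
time_s: 12.25
ee_pos: [0.4753, -0.0357, 0.1134]
orientation: [[-0.951, 0.31, 0.009], [0.31, 0.951, -0.01], [-0.011, -0.007, -1.0]]
wrist_force: [-1.9, -5.7, -0.9]
gripper_width: 0.1
rel hinge 0.0055 0.0824 r 0.0826 phi 1.504 along 0.0039
q6 -83.4 p [ 0.4753 -0.0357  0.1134] mm now-axes [0. 0. 0.] in target axes [0. 0. 0.] rot [-0.007  0.011  0.013] F [-1.9 -5.7 -0.9]
```

```bash
python3 -m creep '[[[0,4,4,-0.007,0.011,0],[0,0,0,0,0,0]]]'; python3 a.py right
```

```text
time_s: 12.45
ee_pos: [0.478, -0.0307, 0.1126]
orientation: [[-0.951, 0.308, 0.006], [0.308, 0.951, -0.001], [-0.006, 0.001, -1.0]]
wrist_force: [8.0, -6.7, -42.9]
gripper_width: 0.097
rel hinge -0.0001 0.0816 r 0.0816 phi 1.572 along 0.0048
q6 -83.7 p [ 0.478  -0.0307  0.1126] mm now-axes [0. 0. 0.] in target axes [0. 0. 0.] rot [0.001 0.006 0.015] F [  8.   -6.7 -42.9]
```

```bash
python3 -m creep '[[[0,-1.5,1,0,0,0],[0,0,0,0,0,0]]]'; python3 a.py right; python3 -m creep '[[[0,0,0,0,0,0],[0,0,0,0,0,0],[0,0,0,0,0,0]]]' -0.28; python3 a.py right
```

```text
time_s: 12.65
ee_pos: [0.478, -0.031, 0.1123]
orientation: [[-0.952, 0.307, 0.008], [0.307, 0.952, -0.001], [-0.008, 0.001, -1.0]]
wrist_force: [2.7, -4.2, -13.6]
gripper_width: 0.098
rel hinge 0.0002 0.0813 r 0.0813 phi 1.568 along 0.0049
q6 -83.8 p [ 0.478  -0.031   0.1123] mm now-axes [0. 0. 0.] in target axes [0. 0. 0.] rot [0.002 0.008 0.015] F [  2.7  -4.2 -13.6]
time_s: 12.95
ee_pos: [0.4778, -0.0304, 0.1132]
orientation: [[-0.952, 0.307, 0.008], [0.307, 0.952, -0.001], [-0.008, 0.002, -1.0]]
wrist_force: [-0.0, -0.8, -0.0]
gripper_width: 0.299
rel hinge -0.0003 0.0822 r 0.0822 phi 1.575 along 0.0045
q6 -83.8 p [ 0.4778 -0.0304  0.1132] mm now-axes [0. 0. 0.] in target axes [0. 0. 0.] rot [0.002 0.008 0.016] F [-0.  -0.8 -0. ]
```

```bash
python3 -m creep '[[[0,0,-25,0,0,0],[0,0,-40,0,0,0],[0,-45,0,0,0,-0.1],[0,-45,0,0,0,-0.1],[0,-45,0,0,0,-0.1]]]' -0.1; python3 - <<'E'
from h import *
a=np.radians(8.1)
to([.440,-.3885,.15],[-np.sin(a),np.cos(a),0])
E
```

```text
time_s: 13.45
ee_pos: [0.449, -0.1609, 0.1818]
orientation: [[-1.0, -0.004, 0.008], [-0.004, 1.0, -0.001], [-0.008, -0.001, -1.0]]
wrist_force: [0.8, 0.0, 0.5]
gripper_width: 0.449
q6 -118.1 p [ 0.449  -0.1609  0.1818] mm now-axes [  10.1 -227.5   32. ] in target axes [  40.9 -224.1   31.8] rot [-0.002  0.008 -0.137] F [0.8 0.  0.5]
```

```bash
python3 -m creep '[[[0,-40,0,0,0,0.149],[0,-40,0,0,0,0.149],[0,-20,0,0,0,0.149],[0,0,0,0,0,0.149],[0,0,0,0,0,0.149]]]'; python3 -m creep '[[[0,0,0,0,0,0.149],[0,0,0,0,0,0.149],[0,0,0,0,0,0.149],[0,0,0,0,0,0.149],[0,0,0,0,0,0.149]]]';python3 -m creep '[[[0,0,0,0,0,0.149],[0,0,0,0,0,0.149],[0,0,0,0,0,0.149],[0,0,0,0,0,0.149],[0,0,0,0,0,0.149]]]';python3 -m creep '[[[0,0,0,0,0,0.149],[0,0,0,0,0,0.149],[0,0,0,0,0,0.149],[0,0,0,0,0,0.149],[0,0,0,0,0,0.149]]]'; python3 - <<'E'
from h import *
a=np.radians(8.1)
to([.440,-.3885,.15],[-np.sin(a),np.cos(a),0])
snap("wrist","w11")
for n in("side","scene"):
    cm,im=snap(n,n+"11")
    c={"side":im[130:290,270:430],"scene":im[110:270,150:430]}[n];k=min(3.7,800/c.shape[1]);cv2.imwrite(f"pics/{n}11c.png",cv2.resize(c,None,fx=k,fy=k,interpolation=2))
    print(k,{q:[proj(cm,0,rimpt(th,*W[q][:2])).round(1).tolist() for th in (1.47,1.57,1.67)] for q in W})
E
```

```text
time_s: 13.95
ee_pos: [0.4357, -0.269, 0.1832]
orientation: [[-0.736, 0.676, 0.01], [0.676, 0.737, -0.002], [-0.009, 0.005, -1.0]]
wrist_force: [0.2, 0.3, -0.2]
gripper_width: 0.45
time_s: 14.45
ee_pos: [0.435, -0.2692, 0.1838]
orientation: [[-0.079, 0.997, 0.01], [0.997, 0.079, -0.002], [-0.003, 0.01, -1.0]]
wrist_force: [-0.4, -0.1, 0.2]
gripper_width: 0.45
time_s: 14.95
ee_pos: [0.4347, -0.2686, 0.1847]
orientation: [[0.621, 0.784, 0.01], [0.784, -0.621, -0.001], [0.005, 0.009, -1.0]]
wrist_force: [-0.6, -0.3, 0.1]
gripper_width: 0.451
time_s: 15.45
ee_pos: [0.4344, -0.268, 0.1856]
orientation: [[0.989, 0.15, 0.01], [0.15, -0.989, -0.001], [0.01, 0.002, -1.0]]
wrist_force: [-0.8, 0.6, 0.0]
gripper_width: 0.453
q6 41.8 p [ 0.4344 -0.268   0.1856] mm now-axes [-12.8 119.9  35.7] in target axes [-11.4 120.1  35.6] rot [ 0.002 -0.01   0.009] F [-0.8  0.6  0. ]
3.7 {'far': [[330.3, 187.4], [333.4, 187.9], [336.4, 188.6]], 'left': [[349.9, 225.0], [351.0, 222.5], [352.1, 220.3]], 'right': [[376.4, 170.3], [375.7, 171.8], [374.9, 173.4]]}
2.857142857142857 {'far': [[337.1, 185.6], [336.8, 183.4], [336.6, 181.3]], 'left': [[369.1, 160.4], [366.7, 160.4], [364.2, 160.7]], 'right': [[298.7, 165.9], [301.2, 165.6], [303.7, 165.4]]}
```

View pics/w11.png

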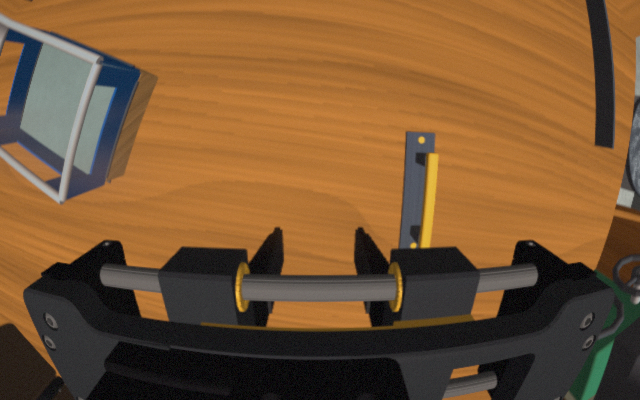

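View pics/side11c.png

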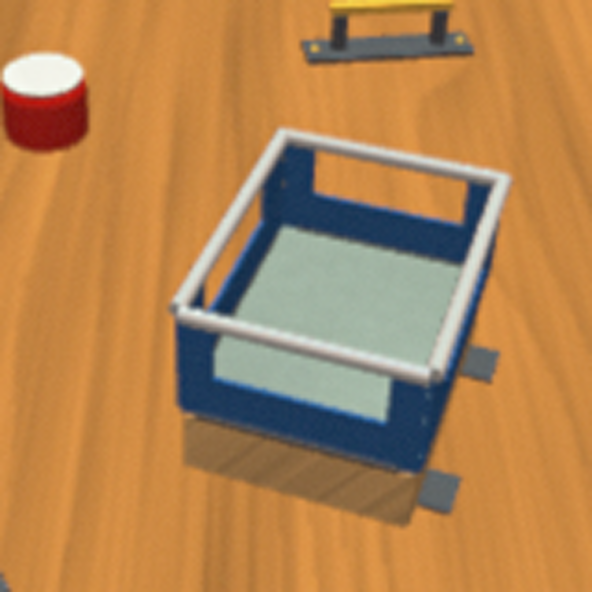

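View pics/scene11c.png

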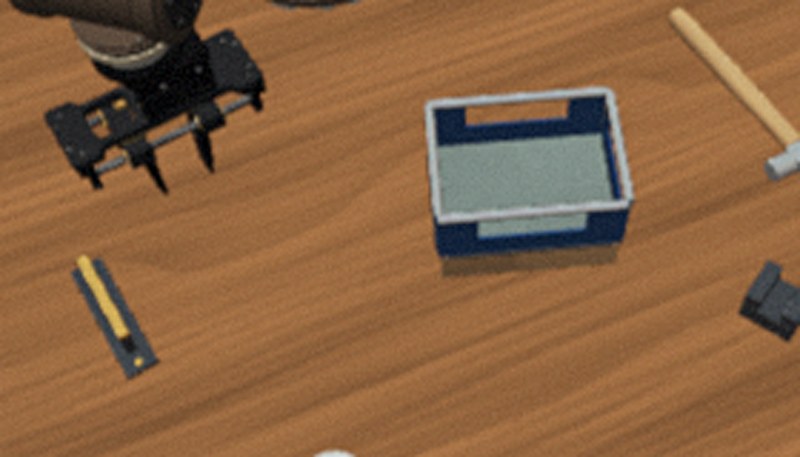

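```bash
python3 -m creep '[[[-5,40,10,0,-0.01,0.009],[-4,40,12,0,0,0],[-3,38,12,0,0,0],[0,0,0,0,0,0]]]' 0.05; python3 - <<'E'
from h import *
cm,im=snap("wrist","w12")
a=np.radians(8.1);to([.440,-.3885,.026],[-np.sin(a),np.cos(a),0])
hsv=cv2.cvtColor(im,cv2.COLOR_BGR2HSV);m=(hsv[...,0]>20)&(hsv[...,0]<32)&(hsv[...,1]>170)&(hsv[...,2]>120);m[245:]=0;m=big(m);v,u=np.where(m);print(v.min(),v.max())
for q in range(v.min(),v.max(),12):
    uu=u[v==q];X=plane(cm,1,[(uu.min(),q),(uu.max(),q)],[0,0,.05],[0,0,1]);print(uu.min(),uu.max(),q,X.mean(0).round(4),np.linalg.norm(X[0]-X[1]).round(4))
E
```

```text
time_s: 16.0
ee_pos: [0.442, -0.3898, 0.1517]
orientation: [[0.985, 0.173, 0.002], [0.173, -0.985, -0.004], [0.001, 0.004, -1.0]]
wrist_force: [-0.7, 0.1, -0.2]
gripper_width: 0.523
q6 32.4 p [ 0.4418 -0.388   0.1523] mm now-axes [ -2.   -0.2 126.3] in target axes [ -1.9   0.3 126.3] rot [ 0.003 -0.001  0.033] F [-0.1  0.1  0.6]
142 244
317 317 142 [ 0.4936 -0.3784  0.05  ] 0.0
313 322 154 [ 0.4832 -0.3807  0.05  ] 0.0079
312 322 166 [ 0.4726 -0.3821  0.05  ] 0.0089
312 322 178 [ 0.4619 -0.3839  0.05  ] 0.0089
312 321 190 [ 0.4509 -0.3854  0.05  ] 0.0081
311 321 202 [ 0.4397 -0.3869  0.05  ] 0.0091
312 321 214 [ 0.4285 -0.3893  0.05  ] 0.0083
311 320 226 [ 0.4167 -0.3903  0.05  ] 0.0084
311 320 238 [ 0.4048 -0.3924  0.05  ] 0.0085
```

View pics/w12.png

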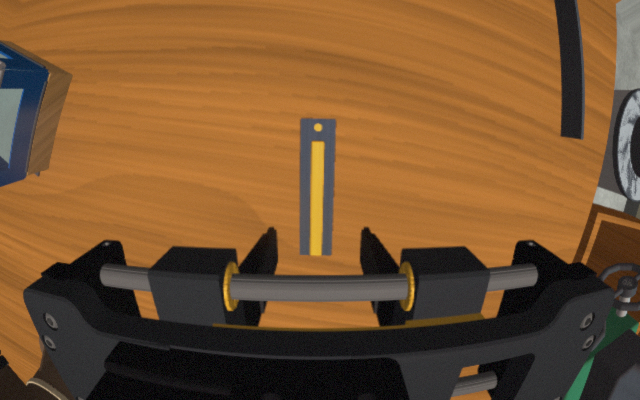

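```bash
python3 -m creep '[[[-1,-1,20,0,0,0.025],[-1,0,30,0,0,0],[0,0,30,0,0,0],[0,0,30,0,0,0],[0,0,14,0,0,0]]]' -0.2 40;python3 -m creep '[[[0,0,0,0,0,0]]]'; python3 - <<'E'
from h import *
snap("wrist","w13");snap("side","s13")
a=np.radians(8.5);to([.440,-.387,.026],[-np.sin(a),np.cos(a),0])
E
```

```text
time_s: 16.55
ee_pos: [0.4411, -0.3846, 0.0289]
orientation: [[0.986, 0.166, 0.006], [0.166, -0.986, -0.007], [0.004, 0.007, -1.0]]
wrist_force: [-0.4, 0.3, -0.3]
gripper_width: 0.397
time_s: 16.65
ee_pos: [0.4406, -0.383, 0.0277]
orientation: [[0.986, 0.169, 0.004], [0.169, -0.986, -0.004], [0.003, 0.005, -1.0]]
wrist_force: [-0.1, 0.2, 0.3]
gripper_width: 0.403
q6 32.9 p [ 0.4412 -0.3839  0.0294] mm now-axes [-1.7  2.8  3.5] in target axes [-1.7  2.9  3.4] rot [ 0.007 -0.004  0.021] F [ 0.4 -0.   0.4]
```

View pics/w13.png

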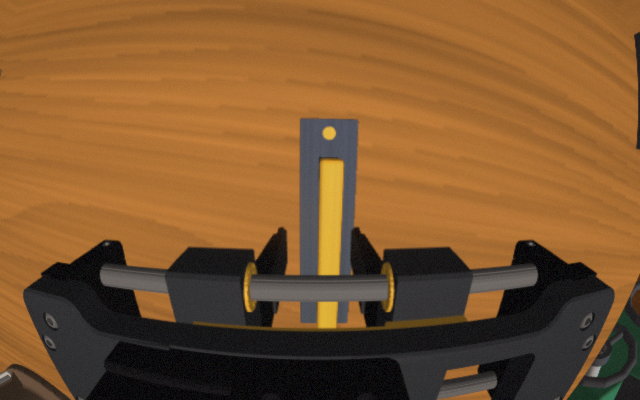

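View pics/s13.png

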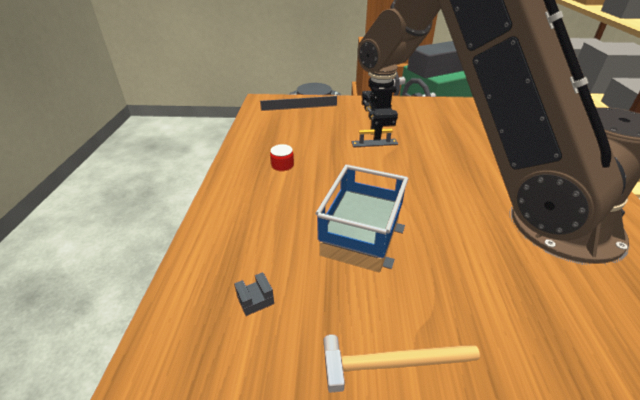

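```bash
python3 -m creep '[[[-1,3.5,3,0.006,-0.004,0.02],[0,0,0,0,0,0]]]' ; python3 -m creep '[[[0,0,0,0,0,0],[0,0,0,0,0,0],[0,0,0,0,0,0],[0,0,0,0,0,0],[0,0,0,0,0,0]]]' -1 40; python3 - <<'E'
from h import *
snap("wrist","w14")
a=np.radians(8.5);to([.440,-.387,.026],[-np.sin(a),np.cos(a),0])
E
```

```text
time_s: 16.95
ee_pos: [0.4417, -0.388, 0.0287]
orientation: [[0.989, 0.149, 0.002], [0.149, -0.989, -0.003], [0.002, 0.003, -1.0]]
wrist_force: [-0.7, -0.6, 0.2]
gripper_width: 0.402
time_s: 17.45
ee_pos: [0.442, -0.3884, 0.0305]
orientation: [[0.989, 0.149, 0.004], [0.149, -0.989, -0.005], [0.003, 0.005, -1.0]]
wrist_force: [0.3, -0.2, -2.7]
gripper_width: 0.123
q6 33.7 p [ 0.442  -0.3885  0.0305] mm now-axes [-1.8 -1.8  4.5] in target axes [-1.8 -1.8  4.5] rot [ 0.005 -0.003  0.001] F [-0.1  1.3 -1. ]
```

View pics/w14.png

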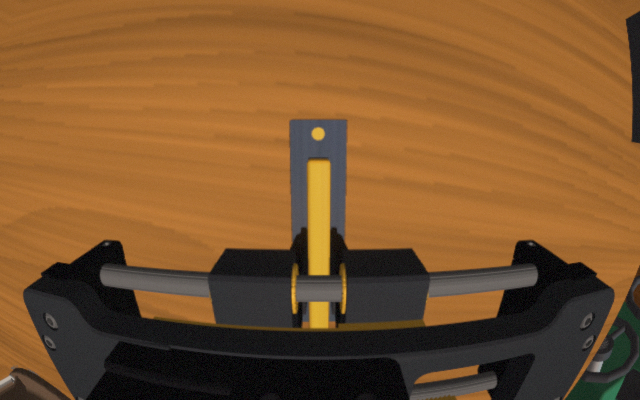

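```bash
python3 -m creep '[[[0,0,-15,0,0,0],[0,0,-30,0,0,0],[0,0,-40,0,0,0],[0,0,-45,0,0,0],[0,0,-40,0,0,0]]]' -1 50; python3 - <<'E'
from h import *
to([*T[:2],.2],ex); snap("side","s15")
E
```

```text
time_s: 18.0
ee_pos: [0.4387, -0.385, 0.1975]
orientation: [[0.989, 0.149, -0.008], [0.149, -0.989, 0.009], [-0.007, -0.01, -1.0]]
wrist_force: [0.0, -1.6, -4.8]
gripper_width: 0.121
q6 33.7 p [ 0.4387 -0.385   0.1975] mm now-axes [ 131.  -430.9    0.9] in target axes [443.  -81.6  -2.5] rot [-1.300e-02  1.000e-03 -1.093e+00] F [ 0.  -1.6 -4.8]
```

View pics/s15.png

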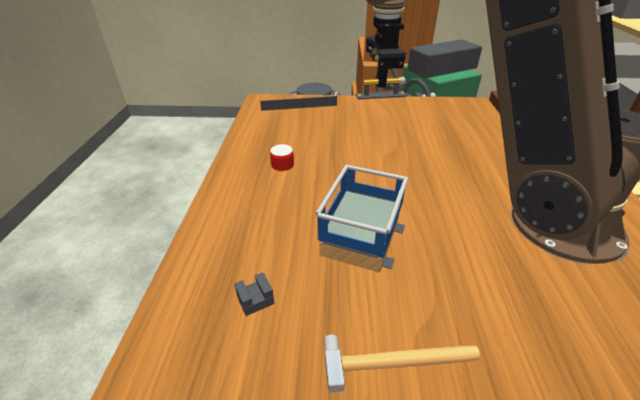

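```bash
python3 -m creep '[[[0,0,-8,-0.012,0,-0.12],[0,0,-8,0,0,-0.12],[0,0,0,0,0,-0.12],[0,0,0,0,0,-0.12],[0,0,0,0,0,-0.12]]]'; python3 -m creep '[[[0,0,0,0,0,-0.12],[0,0,0,0,0,-0.12],[0,0,0,0,0,-0.12],[0,0,0,0,0,-0.12],[0,0,0,0,0,0]]]'; python3 - <<'E'
from h import *
to([*T[:2],.2],ex); snap("wrist","w16")
E
```

```text
time_s: 18.55
ee_pos: [0.4395, -0.3857, 0.2208]
orientation: [[0.717, 0.697, 0.0], [0.697, -0.717, -0.01], [-0.007, 0.007, -1.0]]
wrist_force: [0.6, -0.8, -5.0]
gripper_width: 0.122
time_s: 19.05
ee_pos: [0.4379, -0.3841, 0.2164]
orientation: [[0.293, 0.956, -0.005], [0.956, -0.293, -0.004], [-0.006, -0.004, -1.0]]
wrist_force: [0.1, 0.0, -5.2]
gripper_width: 0.12
q6 -30.3 p [ 0.4379 -0.3841  0.2164] mm now-axes [444.7 -67.1  14.1] in target axes [442.4 -80.6  16.4] rot [-0.004  0.006  0.03 ] F [ 0.1  0.  -5.2]
```

```bash
python3 -m creep '[[[25,-4,0,0,0,0.006],[40,-7,0,0,0,0.006],[40,-7,0,0,0,0.006],[40,-7,0,0,0,0],[40,-7,0,0,0,0]]]';python3 - <<'E'
from h import *
to([*T[:2],.2],ex)
E
```

```text
time_s: 19.6
ee_pos: [0.4656, -0.1969, 0.2129]
orientation: [[0.341, 0.94, -0.007], [0.94, -0.341, -0.004], [-0.006, -0.005, -1.0]]
wrist_force: [0.3, 0.9, -4.9]
gripper_width: 0.121
q6 -10.0 p [ 0.4656 -0.1969  0.2129] mm now-axes [255.3 -51.6  11.7] in target axes [256.2 -46.6  12.9] rot [-0.005  0.006 -0.02 ] F [ 0.3  0.9 -4.9]
```

```bash
python3 -m creep '[[[40,-8,0,0,0.006,-0.01],[40,-8,0,0,0,-0.01],[40,-8,0,0,0,0],[40,-8,0,0,0,0],[40,-8,0,0,0,0]]]';python3 -m creep '[[[40,-5,0,0,0,0],[10,0,0,0,0,0],[0,0,0,0,0,0]]]';python3 - <<'E'
from h import *
to([*T[:2],.0815],ex); snap("wrist","w17");snap("side","s17");snap("scene","c17")
E
```

```text
time_s: 20.1
ee_pos: [0.4945, 0.0133, 0.2124]
orientation: [[0.342, 0.94, -0.005], [0.94, -0.342, 0.002], [0.0, -0.005, -1.0]]
wrist_force: [0.6, -0.3, -5.0]
gripper_width: 0.123
time_s: 20.4
ee_pos: [0.5068, 0.0683, 0.212]
orientation: [[0.347, 0.938, -0.005], [0.938, -0.347, 0.003], [0.001, -0.006, -1.0]]
wrist_force: [-1.2, -0.2, -5.8]
gripper_width: 0.122
q6 20.4 p [0.5068 0.0683 0.212 ] mm now-axes [ -8.2   0.8 130.5] in target axes [ -8.1  -0.2 130.5] rot [-0.006 -0.001 -0.027] F [-1.2 -0.2 -5.8]
```

View pics/w17.png

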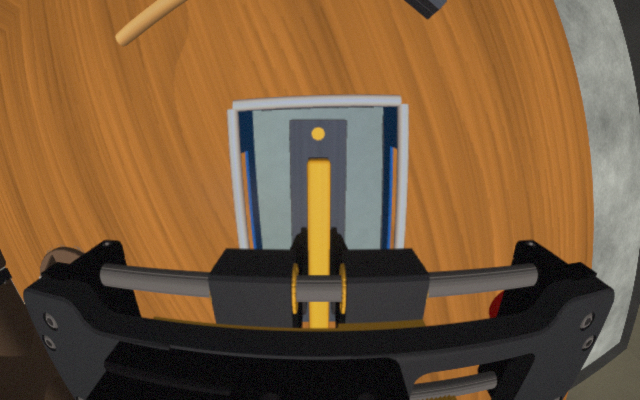

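View pics/s17.png

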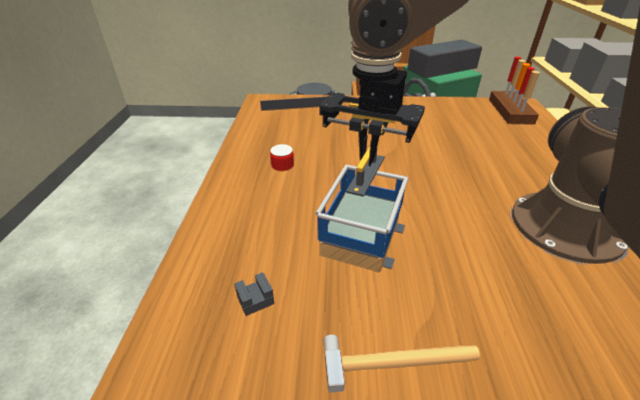

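```bash
python3 -m creep '[[[-6,1,0,-0.006,0,-0.024],[-2,0,20,0,0,0],[0,0,25,0,0,0],[0,0,20,0,0,0],[0,0,0,0,0,0]]]';python3 - <<'E'
from h import *
to([*T[:2],.0815],ex); snap("wrist","w18");snap("side","s18")
E
```

```text
time_s: 21.05
ee_pos: [0.5046, 0.051, 0.1462]
orientation: [[0.337, 0.942, 0.003], [0.942, -0.337, -0.0], [0.0, 0.003, -1.0]]
wrist_force: [-0.2, -0.0, -3.7]
gripper_width: 0.12
q6 18.0 p [0.5046 0.051  0.1462] mm now-axes [ 8.9 -4.  64.7] in target axes [ 9.  -3.7 64.7] rot [ 0.003 -0.    -0.016] F [-0.2 -0.  -3.7]
```

View pics/s18.png

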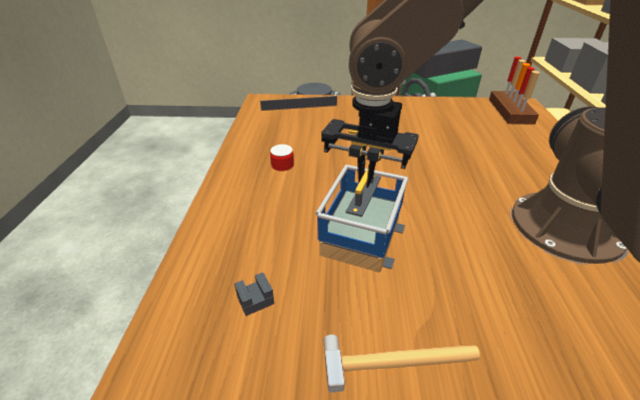

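View pics/w18.png

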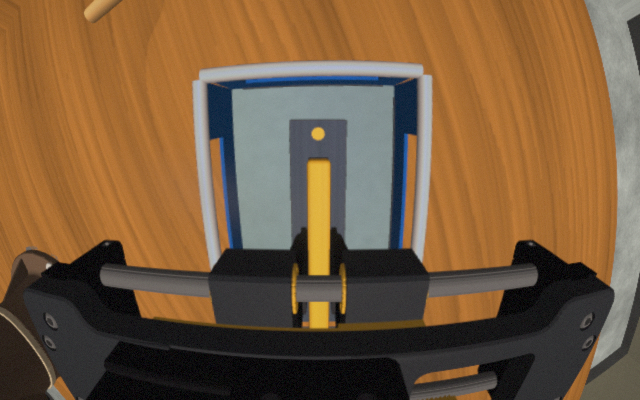

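```bash
python3 -m creep '[[[7,-3,0,0,0,-0.012],[1,0,18,0,0,0],[0,0,18,0,0,0],[0,0,12,0,0,0],[0,0,0,0,0,0]]]';python3 - <<'E'
from h import *
to([*T[:2],.0815],ex)
E
```

```text
time_s: 21.65
ee_pos: [0.509, 0.0605, 0.1045]
orientation: [[0.325, 0.946, 0.016], [0.946, -0.325, -0.0], [0.005, 0.015, -1.0]]
wrist_force: [-0.4, -0.3, -4.8]
gripper_width: 0.118
q6 18.4 p [0.509  0.0605 0.1045] mm now-axes [-1.6 -5.1 22.9] in target axes [-1.5 -4.8 23. ] rot [ 0.015 -0.005 -0.003] F [-0.4 -0.3 -4.8]
```

```bash
python3 -m creep '[[[0,-4,0,0.014,-0.005,0],[0,-1,7,0,0,0],[0,0,7,0,0,0],[0,0,4,0,0,0],[0,0,0,0,0,0]]]';python3 - <<'E'
from h import *
to([*T[:2],.0805],ex)
E
```

```text
time_s: 22.15
ee_pos: [0.505, 0.0626, 0.0873]
orientation: [[0.324, 0.946, 0.003], [0.946, -0.324, -0.001], [0.0, 0.003, -1.0]]
wrist_force: [0.2, -0.3, -5.3]
gripper_width: 0.123
q6 18.6 p [0.505  0.0626 0.0873] mm now-axes [-2.2 -0.4  6.8] in target axes [-2.2 -0.4  6.8] rot [ 0.003 -0.    -0.002] F [ 0.2 -0.3 -5.3]
```

```bash
python3 -m creep '[[[-1,0,3,0,0,0],[0,0,2,0,0,0],[0,0,0,0,0,0]]]';python3 -m creep '[[[0,0,2,0,0,0],[0,0,0,0,0,0]]]'; python3 -m creep '[[[0,0,1,0,0,0],[0,0,0,0,0,0]]]'
```

```text
time_s: 22.45
ee_pos: [0.5049, 0.0615, 0.082]
orientation: [[0.324, 0.946, 0.003], [0.946, -0.324, -0.001], [0.0, 0.003, -1.0]]
wrist_force: [0.4, -0.6, -4.8]
gripper_width: 0.122
time_s: 22.65
ee_pos: [0.5051, 0.0615, 0.0806]
orientation: [[0.324, 0.946, 0.004], [0.946, -0.324, -0.001], [0.001, 0.004, -1.0]]
wrist_force: [-0.6, -0.3, -4.1]
gripper_width: 0.121
time_s: 22.85
ee_pos: [0.5051, 0.0615, 0.0807]
orientation: [[0.324, 0.946, 0.005], [0.946, -0.324, -0.001], [0.001, 0.005, -1.0]]
wrist_force: [-0.0, 0.9, -4.8]
gripper_width: 0.121
```

```bash
python3 -m creep '[[[0,0,2,0,0,0],[0,0,0,0,0,0]]]'; python3 -m creep '[[[0,0,2,0,0,0],[0,0,0,0,0,0]]]'
```

```text
time_s: 23.05
ee_pos: [0.5052, 0.0616, 0.0809]
orientation: [[0.324, 0.946, 0.007], [0.946, -0.324, -0.001], [0.002, 0.007, -1.0]]
wrist_force: [-0.1, 0.4, -5.1]
gripper_width: 0.122
time_s: 23.25
ee_pos: [0.5055, 0.0616, 0.0807]
orientation: [[0.324, 0.946, 0.009], [0.946, -0.324, -0.001], [0.002, 0.008, -1.0]]
wrist_force: [-0.5, 0.6, -4.5]
gripper_width: 0.118
```

```bash
python3 -m creep '[[[0,0,4,0.008,-0.002,0],[0,0,0,0,0,0]]]'; python3 - <<'E'
from h import *
to([*T[:2],.0805],ex)
cm,im=snap("side","s19");cv2.imwrite("pics/s19c.png",cv2.resize(im[130:290,270:430],None,fx=3.7,fy=3.7,interpolation=2))
E
```

```text
time_s: 23.45
ee_pos: [0.5057, 0.0619, 0.0798]
orientation: [[0.324, 0.946, 0.003], [0.946, -0.324, 0.0], [0.001, 0.002, -1.0]]
wrist_force: [-0.4, 0.8, -5.0]
gripper_width: 0.122
q6 18.4 p [0.5057 0.0619 0.0798] mm now-axes [-1.7 -1.3 -0.7] in target axes [-1.7 -1.3 -0.7] rot [ 0.002 -0.001 -0.002] F [-0.4  0.8 -5. ]
```

View pics/s19c.png

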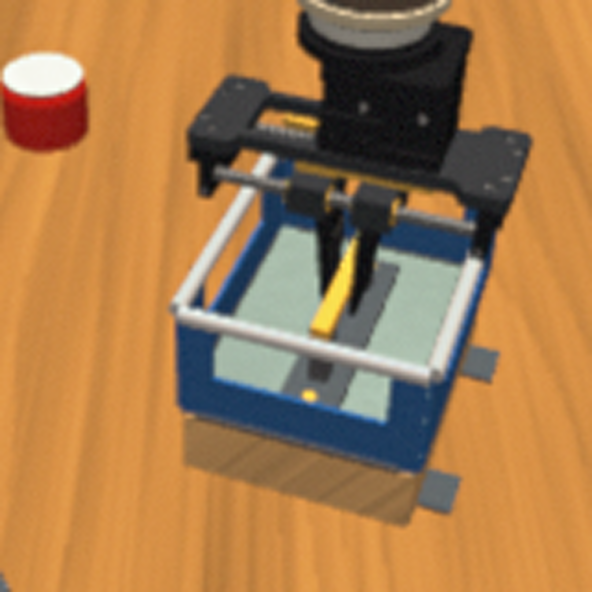

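```bash
python3 -m creep '[[[0,0,4,0,0,0],[0,0,3,0,0,0]]]'; python3 -m creep '[[[0,0,3,0,0,0],[0,0,0,0,0,0]]]'
```

```text
time_s: 23.7
ee_pos: [0.5062, 0.0621, 0.0777]
orientation: [[0.324, 0.946, 0.006], [0.946, -0.324, 0.0], [0.002, 0.006, -1.0]]
wrist_force: [-18.6, -1.1, 61.2]
gripper_width: 0.119
time_s: 23.9
ee_pos: [0.5062, 0.0621, 0.0785]
orientation: [[0.323, 0.946, 0.009], [0.946, -0.323, -0.0], [0.003, 0.008, -1.0]]
wrist_force: [-0.5, -0.1, -4.9]
gripper_width: 0.118
```

```bash
python3 -m creep '[[[0,0,1.5,0,-0.002,0],[0,0,0,0,0,0]]]'; python3 -m creep '[[[0,0,0,0,0,0],[0,0,0,0,0,0],[0,0,0,0,0,0],[0,0,0,0,0,0]]]' -0.2; python3 - <<'E'
from h import *
snap("wrist","w20")
E
```

```text
time_s: 24.1
ee_pos: [0.5065, 0.062, 0.0779]
orientation: [[0.323, 0.946, 0.009], [0.946, -0.323, -0.002], [0.001, 0.01, -1.0]]
wrist_force: [-2.4, 0.4, 2.2]
gripper_width: 0.122
time_s: 24.5
ee_pos: [0.507, 0.062, 0.0762]
orientation: [[0.323, 0.946, 0.009], [0.946, -0.323, -0.002], [0.001, 0.009, -1.0]]
wrist_force: [0.1, -0.4, -0.4]
gripper_width: 0.378
```

View pics/w20.png

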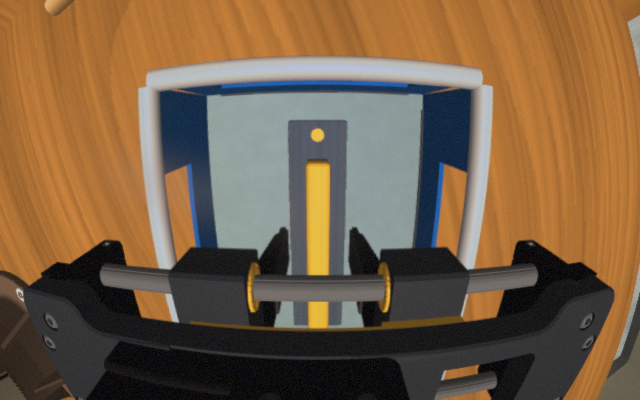

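Released, with the bar centred between the open fingers (u 282 and 356). I lift straight up, clear of the rims.

```bash
python3 -m creep '[[[0,0,-15,0,0,0],[0,0,-30,0,0,0],[0,0,-40,0,0,0],[0,0,-40,0,0,0],[0,0,-20,0,0,0]]]';  python3 -m creep '[[[-20,-40,-20,0,0,0],[-40,-20,0,0,0,0],[-45,0,0,0,0,0],[-45,0,0,0,0,0],[0,0,0,0,0,0]]]'; python3 - <<'E'
from h import *
s=r.read_state();print(s["ee_pos"],s["wrist_force"])
for n in("side","scene"):
    cm,im=snap(n,n+"21")
    c={"side":im[130:290,270:430],"scene":im[120:230,260:430]}[n];k=min(4.7,590/c.shape[0]);k=3.7 if n=="side" else 4.7;cv2.imwrite(f"pics/{n}21c.png",cv2.resize(c,None,fx=k,fy=k,interpolation=2))
E
```

```text
time_s: 25.05
ee_pos: [0.5046, 0.0622, 0.2225]
orientation: [[0.324, 0.946, 0.0], [0.946, -0.324, -0.002], [-0.002, 0.001, -1.0]]
wrist_force: [-0.0, -0.2, -1.2]
gripper_width: 0.399
time_s: 25.55
ee_pos: [0.3971, -0.0631, 0.2463]
orientation: [[0.321, 0.947, 0.009], [0.947, -0.321, -0.004], [-0.001, 0.009, -1.0]]
wrist_force: [0.0, 0.2, -0.4]
gripper_width: 0.397
[ 0.39708246 -0.06313601  0.24631036] [ 0.00270946  0.2119958  -0.43052797]
```

View pics/side21c.png

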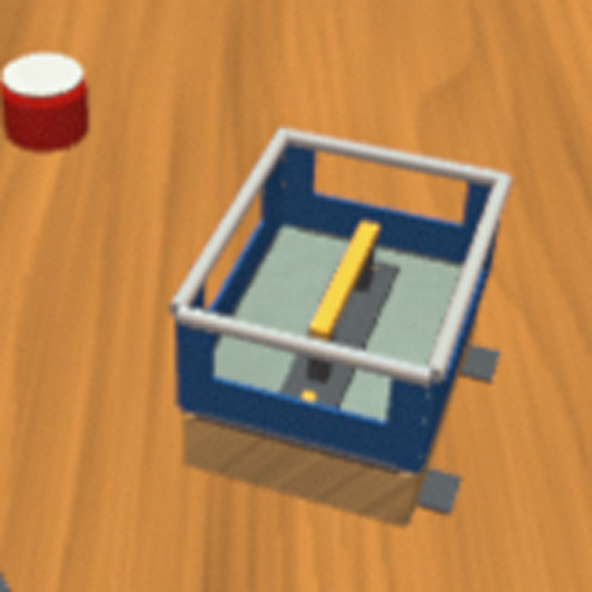

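View pics/scene21c.png

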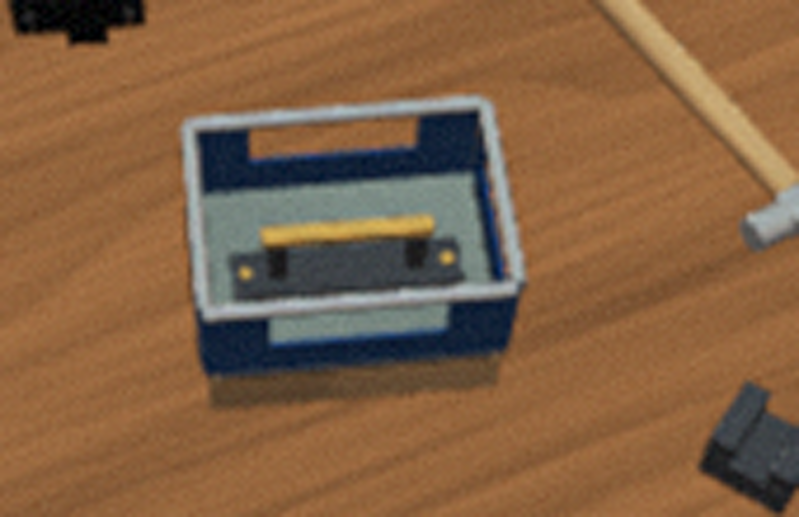

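```bash
python3 - <<'E'
from h import *
cm=r.camera_model("scene")
b=plane(cm,0,np.array([(262,235),(433,222)])/4.7+[260,120],[0,0,.098],[0,0,1])-T
print([(x@ex,x@ey) for x in b],b.mean(0)@ex,b.mean(0)@ey)
cm=r.camera_model("side")
b=plane(cm,0,np.array([(322,330),(370,226)])/3.7+[270,130],[0,0,.098],[0,0,1])-T
print([(x@ex,x@ey) for x in b],b.mean(0)@ex,b.mean(0)@ey)
sd=cv2.imread("pics/side21.png")
for k,a in (("far",(232,220)),("left",(308.5,342)),("right",(396.5,156))): print(k,rimang(cm,0,np.array(a)/3.7+[270,130],k))
r.job_done()
E
```

```text
[(np.float64(0.0023173297073256316), np.float64(-0.05435921775406265)), (np.float64(0.002696301497669128), np.float64(0.05458448103491755))] 0.00250681560249738 0.0001126316404274537
[(np.float64(-0.0013216564877312133), np.float64(0.05460972787610313)), (np.float64(-0.0006851392793516302), np.float64(-0.05095418542024759))] -0.0010033978835414224 0.001827771227927768
far ([1.579, -0.709], 30.2)
left ([1.597, 3.065], 54.2)
right ([1.576, 0.425], 61.2)
the job is handed in; nothing more can be done
```

I folded the far, left and right walls up one after another by gripping each rim and swinging it along its arc. Then I lifted the door pull by its brass bar, lowered it into the tray and let go once it touched the floor. The job is handed in at about 25.7 s; no verdict was reported.

**Walls:** measured from the side view just before handing in, they stood at about 1.58 rad (far), 1.60 rad (left) and 1.58 rad (right). All are within 0.03 rad of upright.

**Pull:** it looked flat with the brass bar on top, lengthwise in the tray to within about 0.01 rad. The scene and side cameras put its centre within 3 mm of the floor's centre, disagreeing with each other by up to 3.5 mm.

**Bystanders:** I saw no sign that the hammer, tin or vee block had moved, but I did not measure their positions. The robot was clear of everything.

**Forces:** the last touch-down was firmer than I intended, because very small downward steps were not carried out and I used larger ones. The wrist force peaked at about 61 N there. One reading of about 43 N came up while I was finishing the right wall. Both are below the 120 N limit.

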